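# Sort stray stock back on to the gift-shop display

### The arm

A 7-joint arm with a two-finger parallel gripper is mounted at the origin on the work surface. World frame = base frame: x ahead of the robot, y to its left, z up, the work surface at z = 0. Lengths are in m, angles in rad, forces in N, time in s.
With the tool pointing down it reaches from about 0.425 to 0.925 m from the base axis. Payload 6.8 kg.
Tool frame: the origin (TCP) lies at the very end of the fingers, on their centre line; the grasp point (between the pads) lies 19 mm behind it (bot.grasp_offset is the distance from the TCP to the grasp point, in m); z points along the fingers, y is the direction in which the jaws open and shut (so a half turn about z gives the same grasp; the last joint's range is limited). The gripper opens to 85 mm and grips with 20 to 120 N. Pads are 22 mm wide; open, the fingers measure 114 mm over their backs; the gripper's body (76 mm by 85 mm) begins 54 mm behind the grasp point. The pads swing forward as they close: fully open they stand 13 mm farther back than shut.
Start: joints at [1.076, 0.477, 0.022, 1.555, -0.011, 1.109, -0.083], TCP at [0.255, -0.625, 0.231] pointing down, gripper open.
Joint ranges: [-2.96, 2.96], [-0.34, 2.1], [-1.41, 1.46], [0.24, 2.44], [-1.37, 4.51], [0.17, 1.92], [-2.96, 2.96]. Speed limits (rad/s): [2.39, 2.39, 3.14, 3.14, 3.14, 3.14, 3.14].

### API

Orientations are given as a unit quaternion [w, x, y, z].
In Python, from station import monitor, cams, bot, finder gives the robot as it stands.
- The arm moves only by the tool jog_arm, never from a script. Its argument "plan" is a list of rows, each an object of numbers: "x", "y", "z": the shift along the tool's x, y, z as a fraction of full scale; "wx", "wy", "wz": the turn, a rotation vector about the tool's x, y, z as a fraction of full scale. A call has 1 to 12 rows; each row is the pose to reach, as a shift and turn from the pose measured when the call began, along the tool's axes at that moment, turning the shorter way round; what a row does not reach only later rows make up. Full scale, the value 1, is 20 cm for a shift and 180 degrees for a turn. A row lasts 1/12 s, in which the tool goes at most 41.7 mm and 7.16 degrees, less where a joint would pass 70% of its speed; a pose out of reach is approached as far as the arm can. A call with a number of a shift or a turn outside -1 to 1 is refused whole. A call with a gripper value outside its range is refused whole. "hand" is the opening, from -1 (shut) to 1 (fully open), set as the call begins (left out, the last holds). The fingers move at their own pace and stop on an object; "grip_force" is the grip in N (left out, the last holds). Time passes only in rows, so rows that repeat a pose let the fingers close. It gives the time, the measured TCP pose, the force and the opening at its end, in the units of the state.
- monitor.get_obs(): the state, without advancing time (a new reading comes with each control period).
- cams.read_camera(name): name is "scene" or "top"; returns the picture (384x512x3 uint8, red, green, blue); there is no depth.
- cams.get_calibration(name): a dict with "fx", "fy", "cx", "cy" (pixels), "extrinsics" (4x4, takes a point from world to camera coordinates). Camera axes: x right, y down, z forward; pixel columns grow to the right and rows downward; lengths in m; the calibration is good to about 2 mm. A picture is of the moment at which its call begins. get_calibration takes no time and is no camera call.
- bot.hand_in(): hands the job in, once; it reports no verdict.
Trained networks look in the newest picture that a camera, given by its name, has taken for a name from the list of things; names that differ only in an ending like _2 or _b are one class to them, and where a whole thing is asked for, a point or a joint stands for the part that bears it (a point fixed in the world has none). Each returns a list of dicts, best first, with "confidence" (0 to 1); they miss things now and then, are a little off and sometimes report something else, mostly with a low value. They report only what shows in the picture. A call takes as long as a camera call. They do not tell look-alikes from the thing itself.
- finder.find_in(camera, target): "bbox" ([left, top, width, height] in pixels, round what is visible of it).
- finder.place_of(camera, target): "location" ([column, row] in pixels: a listed point, or the origin of a listed thing).
The state is a dict: "t": time; "q": joint angles; "joint_vel": joint speeds; "joint_torque": joint torques, N m; "eef_pos": TCP position; "tool_rot": TCP orientation; "contact_force": force on the tool from outside, world axes, zero at the start; "torque": the same for the moment, N m; "gripper_width": opening from 0.0 (shut) to 1.0 (fully open).
Only numpy, scipy, OpenCV 4.12 (cv2) and the standard library are available. Lean on these libraries where they do the work, as an engineer would, in place of code of your own. Each camera call takes 0.05 s, during which the arm holds its last target. There are 200 camera calls.

### The job

Customers have left five pieces of stock mixed up on the display table: put both tumblers on the round wooden board, both candle tins side by side in the orange tray, and the little cottage in the blue tray with the white floor. Set each down gently, not dropped, upright and flat, wholly on its board or tray floor and well inside the edge, and leave the amber bud vase and the blue dipping bowls where they stand.

Things in the scene. Friction and masses are not known exactly. Their poses are not given: they have to be found in the camera images.
- teal_tumbler: stoneware tumbler, open at the top, dark teal below with a cream band round the top; 80 mm high, 64 mm outside diameter from 12 mm up to the rim (wall 4 mm), foot 54 mm across; about 0.2 kg, loose and upright. Origin: centre of its underside, z up
- rose_tumbler: stoneware tumbler, open at the top, rose pink below with a cream band round the top; 80 mm high, 64 mm outside diameter from 12 mm up to the rim (wall 4 mm), foot 54 mm across; about 0.2 kg, loose and upright. Origin: centre of its underside, z up
- lavender_tin: square candle tin, bare metal below, lavender purple lid with a round paper label on top; 54 x 54 mm and 48 mm high, straight sides; about 0.16 kg, loose, lid up. Origin: centre of its underside, x and y square to its sides, z up
- sage_tin: square candle tin, bare metal below, sage green lid with a round paper label on top; 54 x 54 mm and 48 mm high, straight sides; about 0.16 kg, loose, lid up. Origin: centre of its underside, x and y square to its sides, z up
- cottage: little white ceramic cottage with a terracotta gable roof and blue windows; straight walls 56 mm (along its x, the ridge) by 44 mm (along its y), 46 mm high, ridge 68 mm high; the roof stands 2 mm past the gable ends and not past the long walls; about 0.2 kg, loose and upright. Origin: centre of its underside, z up
- round_board: fixed round wooden serving board, dark rim and pale flat top, 170 mm diameter, 14 mm thick, no raised edge. Origin: centre of its underside, z up; place for the two tumblers
- orange_tray: fixed bright orange oblong tray, 158 mm (its x) by 88 mm (its y) outside, walls 4 mm thick rising to 18 mm, inner floor 150 x 80 mm at 4 mm height. Origin: centre of its underside; place for the two candle tins, side by side along its x
- enamel_tray: fixed blue tray with a white inner floor, 116 mm (its x) by 100 mm (its y) outside, walls 4 mm thick rising to 18 mm, inner floor 108 x 92 mm at 4 mm height. Origin: centre of its underside; place for the cottage
- bud_vase: amber glass bud vase, 78 mm high, 56 mm diameter at its belly, loose and fragile: a neighbour to leave alone. Origin: centre of its underside
- dip_bowls: two small blue dipping bowls, one nested in the other, 68 mm diameter, 36 mm high, loose: a neighbour to leave alone. Origin: centre of the underside
Not all that is in view belongs to the job. Of the things that look like the orange_tray, the smaller one is meant. Leave any red or yellow look-alike of the sage_tin alone.

How it is judged:
By the outcome, as a careful person would: the job done as asked, in the order asked, and still so for the second after the job is handed in, with the robot touching nothing.
It also fails if it takes over 133 s, if anything falls off the work surface, if the arm or the gripper's body presses on something with over 40 N, if the wrist force passes 120 N, or if a joint passes its speed limit or range.

## Working session

There is one attempt and no reset: what is moved stays moved. The work goes in short steps, Python scripts to look and compute and a tool call to move; the robot and the scene stay as the last step left them, time stands still between calls to the robot, and variables do not carry over. Pictures are saved under pics/ and viewed, about 12 in all and at most 16, crops included, and the job is handed in when it is done.

Besides the shell and the picture viewer there is one more tool, called after "Call:" in YAML: its name, and indented under it one key for each argument. jog_arm: Moves the arm, as the interface text tells. Shift numbers are shares of 20 cm and turn numbers shares of 180 degrees, none past 1 either way. Its arguments: {"type":"object","properties":{"plan":{"type":"array","items":{"type":"object","properties":{"x":{"type":"number","minimum":-1,"maximum":1},"y":{"type":"number","minimum":-1,"maximum":1},"z":{"type":"number","minimum":-1,"maximum":1},"wx":{"type":"number","minimum":-1,"maximum":1},"wy":{"type":"number","minimum":-1,"maximum":1},"wz":{"type":"number","minimum":-1,"maximum":1}}}},"hand":{"type":"number"},"grip_force":{"type":"number"}},"required":["plan"]}

```bash
ls; mkdir -p pics; cat > h.py <<'E'
import numpy as np, cv2
from station import monitor, cams, bot, finder
def ray(cam,uv):
    c=cams.get_calibration(cam);E=np.array(c["extrinsics"]);R,t=E[:3,:3],E[:3,3]
    d=R.T@np.array([(uv[0]-c["cx"])/c["fx"],(uv[1]-c["cy"])/c["fy"],1]);return -R.T@t,d
def at(cam,uv,z):
    o,d=ray(cam,uv);return (o+d*(z-o[2])/d[2])[:2]
def proj(cam,p):
    c=cams.get_calibration(cam);E=np.array(c["extrinsics"]);q=E[:3,:3]@np.array(p)+E[:3,3]
    return c["fx"]*q[0]/q[2]+c["cx"],c["fy"]*q[1]/q[2]+c["cy"]
def snap(cam,f,crop=None,k=1):
    im=cams.read_camera(cam)
    if crop: a,b,w,h=crop; im=im[b:b+h,a:a+w]
    im=cv2.resize(im,None,fx=k,fy=k,interpolation=cv2.INTER_CUBIC)
    cv2.imwrite("pics/"+f,im[:,:,::-1])
E
python3 - <<'E'
from h import *
snap("top","top1.png",k=1.5);snap("scene","sc1.png",k=1.5)
for cam in("top","scene"):
    print(cam,ray(cam,(256,192)))
    for n in "teal_tumbler rose_tumbler lavender_tin sage_tin cottage round_board orange_tray enamel_tray bud_vase dip_bowls".split():
        print(n,[(np.round(r["location"],1).tolist(),round(r["confidence"],2),np.round(at(cam,r["location"],0),3).tolist()) for r in finder.place_of(cam,n)])
o=monitor.get_obs();print({k:np.round(v,3).tolist() for k,v in o.items()})
E
```

```text
pics
top (array([0.28498783, 0.01159127, 0.95914595]), array([ 0.18835193,  0.0331118 , -0.98191893]))
teal_tumbler [([198.8, 122.2], 0.85, [0.673, 0.206])]
rose_tumbler [([213.0, 208.9], 0.84, [0.423, 0.161])]
lavender_tin [([339.3, 118.7], 0.68, [0.678, -0.193])]
sage_tin [([278.1, 236.5], 0.97, [0.347, -0.015]), ([324.8, 251.8], 0.83, [0.306, -0.138]), ([321.2, 208.4], 0.79, [0.422, -0.133])]
cottage []
round_board [([415.1, 161.5], 0.68, [0.551, -0.397])]
orange_tray [([271.3, 131.8], 0.97, [0.642, 0.0]), ([408.4, 298.6], 0.78, [0.185, -0.349])]
enamel_tray [([133.7, 168.0], 0.59, [0.54, 0.384])]
bud_vase [([264.9, 191.1], 0.86, [0.471, 0.02]), ([215.8, 207.3], 0.59, [0.428, 0.153])]
dip_bowls [([170.5, 232.1], 0.66, [0.362, 0.274])]
scene (array([ 0.8156762 , -0.45541482,  0.9262563 ]), array([-0.36051164,  0.44103337, -0.82194637]))
teal_tumbler [([366.5, 212.0], 0.82, [0.68, 0.19])]
rose_tumbler [([284.8, 168.2], 0.61, [0.418, 0.162]), ([168.7, 256.7], 0.52, [0.373, -0.255])]
lavender_tin []
sage_tin [([216.2, 236.5], 0.95, [0.423, -0.135]), ([185.0, 214.4], 0.8, [0.313, -0.141]), ([221.1, 193.0], 0.66, [0.338, -0.026])]
cottage []
round_board [([177.7, 345.0], 0.85, [0.548, -0.388])]
orange_tray [([93.4, 237.0], 0.86, [0.184, -0.346]), ([311.7, 252.7], 0.72, [0.639, -0.008])]
enamel_tray [([359.8, 148.7], 0.62, [0.543, 0.373])]
bud_vase [([263.7, 209.2], 0.67, [0.463, 0.012])]
dip_bowls [([294.5, 140.3], 0.7, [0.372, 0.268]), ([285.2, 170.9], 0.19, [0.425, 0.155])]
{'t': 1.1, 'q': [1.076, 0.477, 0.022, 1.555, -0.011, 1.109, -0.083], 'joint_vel': [-0.001, 0.001, -0.0, -0.0, 0.001, -0.0, 0.0], 'joint_torque': [-0.001, -59.634, 1.606, -28.154, 0.012, 0.002, 0.0], 'eef_pos': [0.255, -0.625, 0.231], 'tool_rot': [-0.0, 0.981, 0.192, -0.0], 'contact_force': [0.421, 0.132, -0.25], 'torque': [0.034, 0.057, 0.095], 'gripper_width': 0.999}
```

View pics/top1.png

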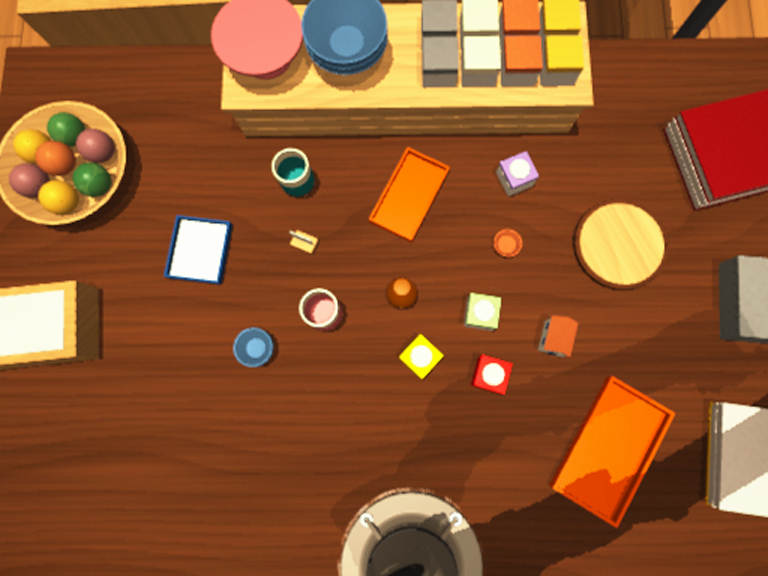

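View pics/sc1.png

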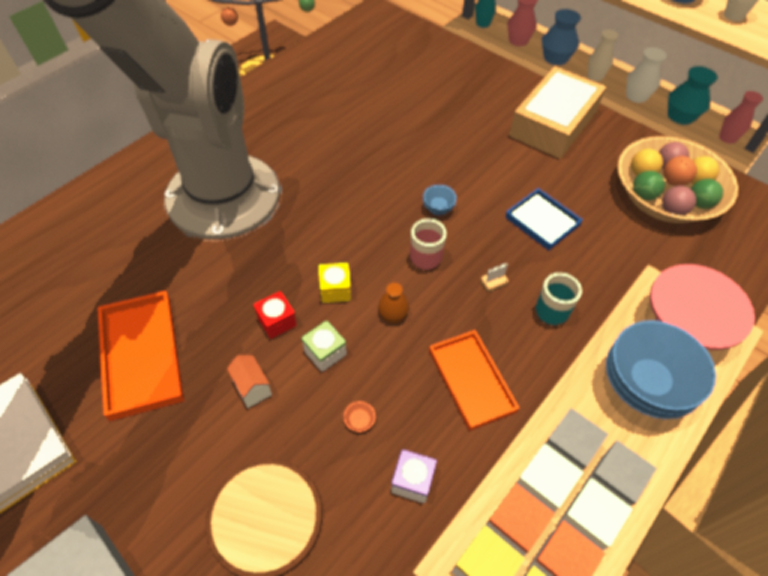

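The top view shows the teal tumbler (195,115), rose tumbler (213,206), lavender tin (346,115), sage tin (322,208), cottage (372,224) and board (413,163). The small orange tray is at (273,130) and the blue/white tray at (132,167). A small orange dish (339,162) and a card holder (203,161) are obstacles. Next I measure each one precisely.

```bash
cat > seg.py <<'E'
from h import *
im=cams.read_camera("top");hsv=cv2.cvtColor(im,cv2.COLOR_RGB2HSV)
def blob(lo,hi,box):
    m=cv2.inRange(hsv,np.array(lo),np.array(hi));z=np.zeros_like(m);a,b,w,h=box;z[b:b+h,a:a+w]=m[b:b+h,a:a+w]
    z=cv2.morphologyEx(z,cv2.MORPH_CLOSE,np.ones((3,3)))
    c=max(cv2.findContours(z,cv2.RETR_EXTERNAL,cv2.CHAIN_APPROX_NONE)[0],key=cv2.contourArea);return c[:,0,:]
def rep(n,c,z):
    p=np.array([at("top",q,z) for q in c.astype(float)])*1000
    r=cv2.minAreaRect(p.astype(np.float32))
    (ex,ey),er=cv2.minEnclosingCircle(p.astype(np.float32))
    print(n,"rect c",np.round(r[0],1),"size",np.round(r[1],1),"edge-angle(of w)",round(r[2],1),"circ",np.round([ex,ey,2*er],1))
E
python3 - <<'E'
from seg import *
rep("board",blob([8,60,120],[30,200,255],(375,125,80,75)),.014)
rep("orange",blob([3,200,130],[16,255,255],(240,95,65,70)),.018)
rep("enam_out",blob([95,120,40],[125,255,255],(100,135,60,60)),.018)
rep("enam_in",blob([0,0,170],[179,60,255],(100,135,60,60)),.004)
rep("teal rim",blob([10,10,130],[45,130,255],(175,92,40,45)),.08)
rep("rose rim",blob([10,10,130],[45,130,255],(193,187,40,45)),.08)
rep("lav lid",blob([120,30,140],[160,255,255],(325,95,40,40)),.048)
rep("lav label",blob([0,0,200],[179,35,255],(325,95,40,40)),.048)
rep("sage lid",blob([25,20,140],[60,255,255],(305,190,35,32)),.048)
rep("sage label",blob([0,0,200],[60,50,255],(305,190,35,32)),.048)
rep("roof",blob([0,120,100],[14,255,255],(350,205,45,35)),.05)
a=im[85:145,175:380];b=im[185:245,185:395]
for n,q in(("ta",a),("tb",b)): pass
c=np.vstack([np.hstack([a,np.zeros((60,5,3),np.uint8)]),b])
cv2.imwrite("pics/c2.png",cv2.resize(c,None,fx=3.8,fy=3.8,interpolation=2)[:,:,::-1])
E
```

```text
board rect c [ 547.3 -389.9] size [226.2 209. ] edge-angle(of w) 89.3 circ [ 550.  -388.8  302.5]
orange rect c [641.8  -1.7] size [180.4 198.2] edge-angle(of w) 89.4 circ [641.8  -1.8 264.2]
enam_out rect c [541.3 382.2] size [103.8 116.1] edge-angle(of w) 82.3 circ [541.9 382.2 150.5]
enam_in rect c [544.9 387.3] size [ 88.2 108. ] edge-angle(of w) 82.5 circ [544.3 386.9 133.7]
teal rim rect c [671.7 205.8] size [63.9 66.8] edge-angle(of w) 89.3 circ [671.6 204.5  72.8]
rose rim rect c [421.3 150.5] size [66.7 63.1] edge-angle(of w) 45.3 circ [421.6 150.3  67.9]
lav lid rect c [ 676.  -201.2] size [54.2 52.2] edge-angle(of w) 22.5 circ [ 676.4 -200.6   71.2]
lav label rect c [ 677.7 -201.9] size [34.8 36.8] edge-angle(of w) 44.9 circ [ 677.7 -201.9   38.6]
sage lid rect c [ 420.  -127.6] size [54.9 55. ] edge-angle(of w) 80.6 circ [ 419.8 -128.2   73.2]
sage label rect c [ 420.1 -128.9] size [33.7 33.8] edge-angle(of w) 89.4 circ [ 420.3 -128.4   36.6]
roof rect c [ 379.  -253.5] size [116.3  86.9] edge-angle(of w) 89.5 circ [ 379.  -253.5  145.2]
```

View pics/c2.png

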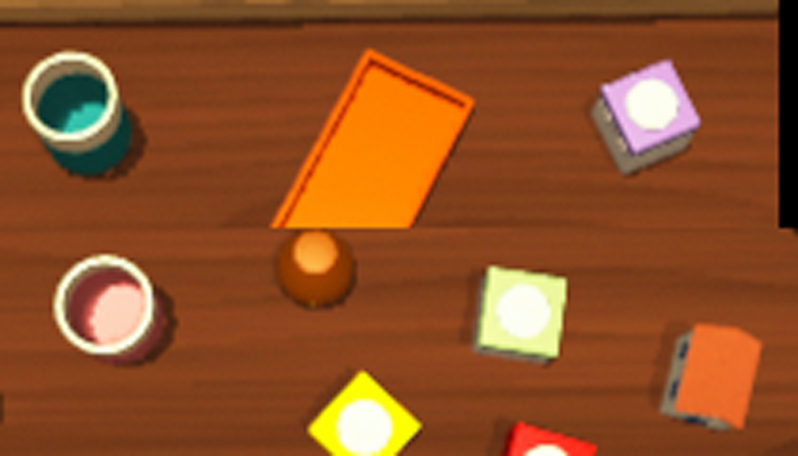

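The tumbler, tin and blue-tray fits match the known sizes. The board, orange tray and roof masks leaked into the table, so I'm tightening those and fitting the cottage from both cameras.

```bash
python3 - <<'E'
from seg import *
from scipy.optimize import minimize
for p in((413,163),(413,190),(440,163),(273,130),(290,160),(372,224),(350,240)): print(p,hsv[p[1],p[0]],end=' ')
print()
rep("board",blob([8,60,175],[30,200,255],(375,125,80,75)),.014)
rep("orange",blob([3,200,190],[16,255,255],(240,95,65,70)),.018)
ms=[]
sc=cams.read_camera("scene");hs=cv2.cvtColor(sc,cv2.COLOR_RGB2HSV)
cx=proj("scene",(.379,-.254,.055));print("cot scene px",cx,hs[int(cx[1]),int(cx[0])])
def mk(h,lo,hi,box):
    a,b,w,hh=box;m=cv2.inRange(h,np.array(lo),np.array(hi));z=np.zeros_like(m);z[b:b+hh,a:a+w]=m[b:b+hh,a:a+w]
    n,l,s,_=cv2.connectedComponentsWithStats(cv2.morphologyEx(z,cv2.MORPH_OPEN,np.ones((3,3))));k=1+np.argmax(s[1:,4]);return (l==k).astype(np.float32),s[k]
M={"top":mk(hsv,[0,140,150],[14,230,255],(350,205,45,35)),"scene":mk(hs,[0,140,150],[14,230,255],(145,228,45,45))}
print(M["top"][1],M["scene"][1])
def poly(v,cam):
    x,y,t=v;c,s=np.cos(t),np.sin(t)
    P=[(x+c*a-s*b,y+s*a+c*b,z) for a in(-.03,.03) for b,z in((-.022,.046),(.022,.046),(0,.068))]
    return cv2.convexHull(np.array([proj(cam,p) for p in P],np.float32))
def cost(v,cams_=("top","scene")):
    r=0
    for k in cams_:
        z=np.zeros(M[k][0].shape,np.uint8);cv2.fillPoly(z,[np.round((poly(v,k)+0)*256).astype(int)],255,shift=8,lineType=cv2.LINE_AA);z=z/255.
        r+=1-np.minimum(z,M[k][0]).sum()/np.maximum(z,M[k][0]).sum()
    return r
for cs in(("top",),("top","scene")):
  best=min((minimize(cost,(.379,-.254,t),args=(cs,),method="Nelder-Mead",options=dict(initial_simplex=[(.379,-.254,t),(.394,-.254,t),(.379,-.24,t),(.379,-.254,t+.2)])) for t in np.radians([-60,-30,0,30,60,90])),key=lambda r:r.fun)
  print(cs,np.round(best.x[:2],4),np.degrees(best.x[2]),best.fun)
# second measurement of circles/tins in scene
for n,p in(("lav",(.677,-.201)),("sage",(.42,-.1285)),("teal",(.6717,.205)),("rose",(.4215,.1504))):
    print(n,proj("scene",(*p,.048 if n in("lav","sage") else .08)),finder.find_in("scene",dict(lav="lavender_tin",sage="sage_tin",teal="teal_tumbler",rose="rose_tumbler")[n])[:1])
E
```

```text
(413, 163) [ 24 140 253] (413, 190) [ 10 199 132] (440, 163) [ 26 125 253] (273, 130) [ 16 255 254] (290, 160) [ 11 200 140] (372, 224) [ 10 208 235] (350, 240) [ 10 202 125] 
board rect c [ 547.1 -388.4] size [151.2 152.4] edge-angle(of w) 42.9 circ [ 546.1 -388.4  154.9]
orange rect c [645.5  -3.1] size [ 90.3 161.4] edge-angle(of w) 62.6 circ [645.5  -3.3 179.1]
cot scene px (np.float64(167.02736325503045), np.float64(247.88408200908023)) [ 10 185 229]
[363 210  23  28 473] [151 236  28  28 480]Traceback (most recent call last):
  File "<stdin>", line 26, in <module>
  File "<stdin>", line 26, in <genexpr>
    res = _minimize_neldermead(fun, x0, args, callback, bounds=bounds,
                               **options)
    fsim[j] = func(sim[j])
              ~~~~^^^^^^^^
    fx = function(np.copy(x), *(wrapper_args + args))
  File "<stdin>", line 22, in cost
  File "<stdin>", line 18, in poly
  File "h.py", line 9, in proj
    c=cams.get_calibration(cam);E=np.array(c["extrinsics"]);q=E[:3,:3]@np.array(p)+E[:3,3]
ValueError: time passes only in moves, steps and waits
```

```bash
sed -i 's/cams.get_calibration(cam)/cal(cam)/' h.py; sed -i '2a from functools import lru_cache\n@lru_cache(None)\ndef cal(cam): return cams.get_calibration(cam)' h.py
cat > cot.py <<'E'
from seg import *
from scipy.optimize import minimize
sc=cams.read_camera("scene");hs=cv2.cvtColor(sc,cv2.COLOR_RGB2HSV)
def mk(h,lo,hi,box):
    a,b,w,hh=box;m=cv2.inRange(h,np.array(lo),np.array(hi));z=np.zeros_like(m);z[b:b+hh,a:a+w]=m[b:b+hh,a:a+w]
    n,l,s,_=cv2.connectedComponentsWithStats(cv2.morphologyEx(z,cv2.MORPH_OPEN,np.ones((3,3))));k=1+np.argmax(s[1:,4]);return (l==k).astype(np.float32),s[k]
def fit(M,P0,hull):
    def cost(v,cs):
        r=0
        for k in cs:
            x,y,t=v;c,s=np.cos(t),np.sin(t)
            q=cv2.convexHull(np.array([proj(k,(x+c*a-s*b,y+s*a+c*b,z)) for a,b,z in hull],np.float32))
            z=np.zeros(M[k].shape,np.uint8);cv2.fillPoly(z,[np.round(q*256).astype(int)],255,shift=8,lineType=cv2.LINE_AA);z=z/255.
            r+=1-np.minimum(z,M[k]).sum()/np.maximum(z,M[k]).sum()
        return r
    x,y=P0
    for cs in [(k,) for k in M]+[tuple(M)]:
        b=min((minimize(cost,(x,y,t),args=(cs,),method="Nelder-Mead",options=dict(maxiter=80,initial_simplex=[(x,y,t),(x+.015,y,t),(x,y+.015,t),(x,y,t+.2)])) for t in np.radians([-60,-30,0,30,60,90])),key=lambda r:r.fun)
        print(cs,np.round(b.x[:2],4),round(np.degrees(b.x[2]),1),round(b.fun,3))
ROOF=[(a,b,z) for a in(-.03,.03) for b,z in((-.022,.046),(.022,.046),(0,.068))]
E
python3 - <<'E'
from cot import *
fit({"top":mk(hsv,[0,140,150],[14,230,255],(350,205,45,35))[0],"scene":mk(hs,[0,140,150],[14,230,255],(145,228,45,45))[0]},(.379,-.254),ROOF)
for n,p in(("lavender_tin",(.677,-.201)),("sage_tin",(.42,-.1285)),("teal_tumbler",(.6717,.205)),("rose_tumbler",(.4215,.1504))):
    print(n,np.round(proj("scene",(*p,.048 if "tin" in n else .08)),1),[r["bbox"] for r in finder.find_in("scene",n)[:1]])
S=[("board",(20,60,175),(.546,-.389,.014),60),("orange",(3,200,190),(.6455,-.003,.018),45)]
i=np.array(sc)[:, :]
for n,p in(("b",(.546,-.389,.014)),("o",(.6455,-.003,.018)),("e",(.5415,.3825,.018)),("lav",(.677,-.201,.048)),("sage",(.42,-.1285,.048)),("t",(.6717,.205,.08)),("r",(.4215,.1504,.08)),("c",(.379,-.254,.068))):
    u=tuple(int(round(v*2)) for v in proj("scene",p)); 
    if n=="b": i=cv2.resize(i,None,fx=2,fy=2)
    cv2.drawMarker(i,u,(0,255,0),0,9,1)
cv2.imwrite("pics/sc2.png",i[150:750,140:900,::-1])
E
```

```text
('top',) [ 0.3758 -0.2586] -15.9 0.063
('scene',) [ 0.3727 -0.2589] -16.0 0.106
('top', 'scene') [ 0.3747 -0.259 ] 162.7 0.202
lavender_tin [276.7 312.9] [[262.1, 299.5, 30.1, 36.1]]
sage_tin [215.6 225.1] [[170.7, 197.4, 26.9, 27.4]]
teal_tumbler [374.3 190.4] [[357.3, 185.8, 29.1, 33.7]]
rose_tumbler [285.5 153.5] [[274.3, 146.8, 22.2, 31.0]]
```

View pics/sc2.png

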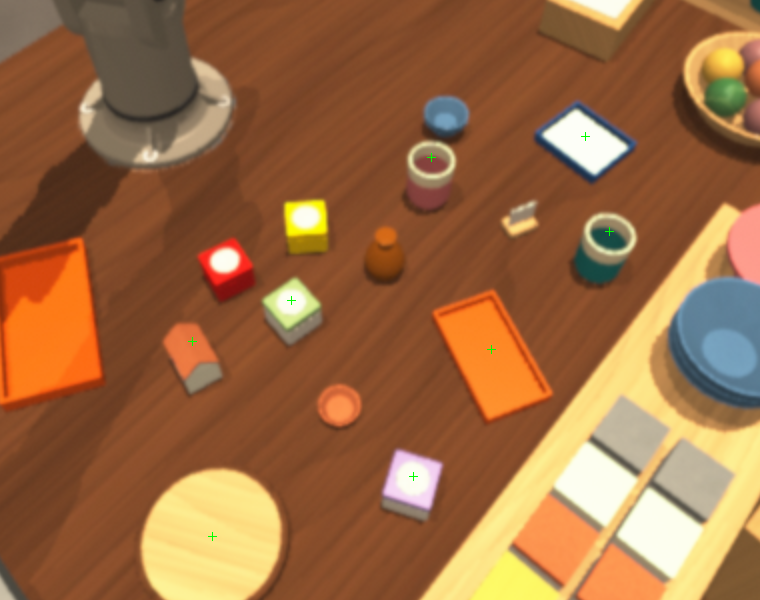

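The markers land on every target. The tumbler rims are biased about 2 mm towards the camera, so I shift those. Now moving, with yaw 90° as the working orientation (tool x = world y, tool y = world x).

Call:
jog_arm:
  plan:
    - {"x": 1,"y": -0.6,"wz": -0.378}
    - {"x": 1,"y": -0.6,"wz": -0.378}
    - {"x": 1,"y": -0.6,"wz": -0.378}
    - {"x": 1,"y": -0.6,"wz": -0.378}
    - {"x": 1,"y": -0.6,"wz": -0.378}
    - {"x": 1,"y": -0.6,"wz": -0.378}
    - {"x": 1,"y": -0.6,"wz": -0.378}
    - {"x": 1,"y": -0.6,"wz": -0.378}
    - {"x": 1,"y": -0.6,"wz": -0.378}
    - {"x": 1,"y": -0.6,"wz": -0.378}
    - {"x": 1,"y": -0.6,"wz": -0.378}
    - {"x": 1,"y": -0.6,"wz": -0.378}
  hand: 1
  grip_force: 40

```text
invalid input at $.plan[0]: expected keys x, y, z, wx, wy, wz
```

Call:
jog_arm:
  plan:
    - {"x": 1,"y": -0.6,"z": 0,"wx": 0,"wy": 0,"wz": -0.378}
    - {"x": 1,"y": -0.6,"z": 0,"wx": 0,"wy": 0,"wz": -0.378}
    - {"x": 1,"y": -0.6,"z": 0,"wx": 0,"wy": 0,"wz": -0.378}
    - {"x": 1,"y": -0.6,"z": 0,"wx": 0,"wy": 0,"wz": -0.378}
    - {"x": 1,"y": -0.6,"z": 0,"wx": 0,"wy": 0,"wz": -0.378}
    - {"x": 1,"y": -0.6,"z": 0,"wx": 0,"wy": 0,"wz": -0.378}
    - {"x": 1,"y": -0.6,"z": 0,"wx": 0,"wy": 0,"wz": -0.378}
    - {"x": 1,"y": -0.6,"z": 0,"wx": 0,"wy": 0,"wz": -0.378}
    - {"x": 1,"y": -0.6,"z": 0,"wx": 0,"wy": 0,"wz": -0.378}
    - {"x": 1,"y": -0.6,"z": 0,"wx": 0,"wy": 0,"wz": -0.378}
    - {"x": 1,"y": -0.6,"z": 0,"wx": 0,"wy": 0,"wz": -0.378}
    - {"x": 1,"y": -0.6,"z": 0,"wx": 0,"wy": 0,"wz": -0.378}
  hand: 1
  grip_force: 40

```text
t: 2.55
eef_pos: [0.3945, -0.4387, 0.2314]
tool_rot: [0.0, 0.707, 0.707, 0.0]
contact_force: [-0.1, 0.5, -0.1]
gripper_width: 0.999
```

Call:
jog_arm:
  plan:
    - {"x": 1,"y": 0.4,"z": 0,"wx": 0,"wy": 0,"wz": 0}
    - {"x": 1,"y": 0.4,"z": 0,"wx": 0,"wy": 0,"wz": 0}
    - {"x": 1,"y": 0.4,"z": 0,"wx": 0,"wy": 0,"wz": 0}
    - {"x": 1,"y": 0.4,"z": 0,"wx": 0,"wy": 0,"wz": 0}
    - {"x": 1,"y": 0.4,"z": 0,"wx": 0,"wy": 0,"wz": 0}
    - {"x": 1,"y": 0.4,"z": 0,"wx": 0,"wy": 0,"wz": 0}
    - {"x": 1,"y": 0.4,"z": 0,"wx": 0,"wy": 0,"wz": 0}

```text
t: 3.13
eef_pos: [0.476, -0.2346, 0.2318]
tool_rot: [0.0, 0.705, 0.709, 0.001]
contact_force: [-0.5, -1.4, 0.2]
gripper_width: 0.999
```

Call:
jog_arm:
  plan:
    - {"x": 1,"y": 0,"z": 0,"wx": 0,"wy": 0,"wz": 0}
    - {"x": 1,"y": 0,"z": 0,"wx": 0,"wy": 0,"wz": 0}
    - {"x": 1,"y": 0,"z": 0,"wx": 0,"wy": 0,"wz": 0}
    - {"x": 1,"y": 0,"z": 0,"wx": 0,"wy": 0,"wz": 0}
    - {"x": 1,"y": 0,"z": 0,"wx": 0,"wy": 0,"wz": 0}
    - {"x": 1,"y": 0,"z": 0,"wx": 0,"wy": 0,"wz": 0}
    - {"x": 1,"y": 0,"z": 0,"wx": 0,"wy": 0,"wz": 0}

```text
t: 3.72
eef_pos: [0.475, -0.0339, 0.2322]
tool_rot: [0.0, 0.704, 0.71, 0.001]
contact_force: [-0.1, -0.1, 0.5]
gripper_width: 0.998
```

Call:
jog_arm:
  plan:
    - {"x": 0.925,"y": -0.257,"z": 0.1,"wx": 0,"wy": 0,"wz": 0.003}
    - {"x": 0.925,"y": -0.257,"z": 0.2,"wx": 0,"wy": 0,"wz": 0.003}
    - {"x": 0.925,"y": -0.257,"z": 0.3,"wx": 0,"wy": 0,"wz": 0.003}
    - {"x": 0.925,"y": -0.257,"z": 0.45,"wx": 0,"wy": 0,"wz": 0.003}
    - {"x": 0.925,"y": -0.257,"z": 0.45,"wx": 0,"wy": 0,"wz": 0.003}
    - {"x": 0.925,"y": -0.257,"z": 0.45,"wx": 0,"wy": 0,"wz": 0.003}
    - {"x": 0.925,"y": -0.257,"z": 0.45,"wx": 0,"wy": 0,"wz": 0.003}
    - {"x": 0.925,"y": -0.257,"z": 0.45,"wx": 0,"wy": 0,"wz": 0.003}
    - {"x": 0.925,"y": -0.257,"z": 0.45,"wx": 0,"wy": 0,"wz": 0.003}

```text
t: 4.47
eef_pos: [0.4239, 0.1485, 0.1427]
tool_rot: [0.001, 0.709, 0.705, 0.001]
contact_force: [0.7, 0.1, 0.2]
gripper_width: 1.0
```

```bash
python3 - <<'E'
from h import *
u=[int(v) for v in proj("scene",(.422,.151,.08))]
snap("scene","r1.png",(u[0]-50,u[1]-50,100,100),6)
E
```

```text
(no output)
```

View pics/r1.png

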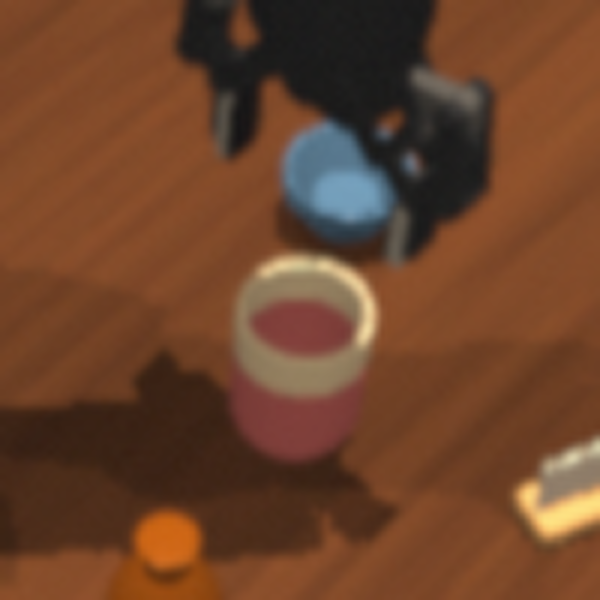

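The rose tumbler stands upright between the open fingers. Its rim centre is at crop (306,315), about 2 mm off my estimate, which puts it right under the TCP. Descending now, then closing.

Call:
jog_arm:
  plan:
    - {"x": 0,"y": 0,"z": 0.15,"wx": 0,"wy": 0,"wz": -0.003}
    - {"x": 0,"y": 0,"z": 0.3,"wx": 0,"wy": 0,"wz": -0.003}
    - {"x": 0,"y": 0,"z": 0.45,"wx": 0,"wy": 0,"wz": -0.003}
    - {"x": 0,"y": 0,"z": 0.57,"wx": 0,"wy": 0,"wz": -0.003}
    - {"x": 0,"y": 0,"z": 0.57,"wx": 0,"wy": 0,"wz": -0.003}
    - {"x": 0,"y": 0,"z": 0.57,"wx": 0,"wy": 0,"wz": -0.003}
    - {"x": 0,"y": 0,"z": 0.57,"wx": 0,"wy": 0,"wz": -0.003}

```text
t: 5.1
eef_pos: [0.4258, 0.1484, 0.0304]
tool_rot: [0.002, 0.707, 0.708, 0.002]
contact_force: [-0.0, -0.1, 0.5]
gripper_width: 1.003
```

Call:
jog_arm:
  plan:
    - {"x": 0,"y": 0,"z": 0,"wx": 0,"wy": 0,"wz": 0}
    - {"x": 0,"y": 0,"z": 0,"wx": 0,"wy": 0,"wz": 0}
    - {"x": 0,"y": 0,"z": 0,"wx": 0,"wy": 0,"wz": 0}
    - {"x": 0,"y": 0,"z": 0,"wx": 0,"wy": 0,"wz": 0}
    - {"x": 0,"y": 0,"z": 0,"wx": 0,"wy": 0,"wz": 0}
    - {"x": 0,"y": 0,"z": 0,"wx": 0,"wy": 0,"wz": 0}
  hand: -1
  grip_force: 40

```text
t: 5.6
eef_pos: [0.4271, 0.1485, 0.0322]
tool_rot: [0.003, 0.707, 0.707, 0.003]
contact_force: [-1.6, -1.4, 10.4]
gripper_width: 0.729
```

Call:
jog_arm:
  plan:
    - {"x": 0,"y": 0,"z": -0.1,"wx": 0.0027,"wy": 0,"wz": 0}
    - {"x": 0,"y": 0,"z": -0.25,"wx": 0.0027,"wy": 0,"wz": 0}
    - {"x": 0,"y": 0,"z": -0.45,"wx": 0.0027,"wy": 0,"wz": 0}
    - {"x": 0,"y": 0,"z": -0.65,"wx": 0.0027,"wy": 0,"wz": 0}
    - {"x": -0.15,"y": 0.1,"z": -0.8,"wx": 0.0027,"wy": 0,"wz": 0}
    - {"x": -0.35,"y": 0.2,"z": -0.8,"wx": 0.0027,"wy": 0,"wz": 0}
    - {"x": -0.55,"y": 0.25,"z": -0.8,"wx": 0.0027,"wy": 0,"wz": 0}
    - {"x": -0.75,"y": 0.3,"z": -0.8,"wx": 0.0027,"wy": 0,"wz": 0}
    - {"x": -0.95,"y": 0.3,"z": -0.8,"wx": 0.0027,"wy": 0,"wz": 0}
    - {"x": -1,"y": 0.3,"z": -0.8,"wx": 0.0027,"wy": 0,"wz": 0}
    - {"x": -1,"y": 0.3,"z": -0.8,"wx": 0.0027,"wy": 0,"wz": 0}

```text
t: 6.52
eef_pos: [0.4854, -0.0571, 0.193]
tool_rot: [0.001, 0.71, 0.705, -0.001]
contact_force: [0.8, 0.3, -1.8]
gripper_width: 0.725
```

Call:
jog_arm:
  plan:
    - {"x": -0.2,"y": 0.05,"z": 0,"wx": 0,"wy": 0,"wz": 0}
    - {"x": -0.4,"y": 0.1,"z": 0,"wx": 0,"wy": 0,"wz": 0}
    - {"x": -0.6,"y": 0.15,"z": 0,"wx": 0,"wy": 0,"wz": 0}
    - {"x": -0.8,"y": 0.2,"z": 0,"wx": 0,"wy": 0,"wz": 0}
    - {"x": -1,"y": 0.25,"z": 0,"wx": 0,"wy": 0,"wz": 0}
    - {"x": -1,"y": 0.25,"z": 0,"wx": 0,"wy": 0,"wz": 0}

```text
t: 7.02
eef_pos: [0.534, -0.2665, 0.1938]
tool_rot: [0.003, 0.713, 0.701, -0.002]
contact_force: [-0.6, -1.6, -2.2]
gripper_width: 0.728
```

Call:
jog_arm:
  plan:
    - {"x": -0.2,"y": 0.02,"z": 0,"wx": 0,"wy": 0.0023,"wz": -0.0054}
    - {"x": -0.4,"y": 0.04,"z": 0,"wx": 0,"wy": 0.0023,"wz": -0.0054}
    - {"x": -0.6,"y": 0.06,"z": 0,"wx": 0,"wy": 0.0023,"wz": -0.0054}
    - {"x": -0.8,"y": 0.079,"z": 0,"wx": 0,"wy": 0.0023,"wz": -0.0054}
    - {"x": -0.8,"y": 0.079,"z": 0.1,"wx": 0,"wy": 0.0023,"wz": -0.0054}
    - {"x": -0.8,"y": 0.079,"z": 0.25,"wx": 0,"wy": 0.0023,"wz": -0.0054}
    - {"x": -0.8,"y": 0.079,"z": 0.4,"wx": 0,"wy": 0.0023,"wz": -0.0054}
    - {"x": -0.8,"y": 0.079,"z": 0.55,"wx": 0,"wy": 0.0023,"wz": -0.0054}
    - {"x": -0.8,"y": 0.079,"z": 0.65,"wx": 0,"wy": 0.0023,"wz": -0.0054}
    - {"x": -0.8,"y": 0.079,"z": 0.67,"wx": 0,"wy": 0.0023,"wz": -0.0054}
    - {"x": -0.8,"y": 0.079,"z": 0.67,"wx": 0,"wy": 0.0023,"wz": -0.0054}

```text
t: 7.93
eef_pos: [0.5469, -0.4259, 0.0597]
tool_rot: [-0.001, 0.707, 0.708, 0.001]
contact_force: [1.2, -0.2, -2.4]
gripper_width: 0.725
```

```bash
cat > go.py <<'E'
import sys
from h import *
from scipy.spatial.transform import Rotation as Ro
def go(x,y,z,yaw=90):
    o=monitor.get_obs();w=np.array(o["tool_rot"]);R=Ro.from_quat([w[1],w[2],w[3],w[0]])
    best=None
    for yy in(yaw,yaw+180):
        T=Ro.from_euler("z",yy,degrees=True)*Ro.from_euler("x",180,degrees=True)
        v=(R.inv()*T).as_rotvec()/np.pi
        if best is None or np.linalg.norm(v)<np.linalg.norm(best): best=v
    print("pos",np.round(o["eef_pos"],4),"F",np.round(o["contact_force"],1),"t",o["t"],"q1,q7",np.round([o["q"][0],o["q"][6]],2),"w",round(o["gripper_width"],3))
    print("shift",np.round(R.inv().apply(np.array([x,y,z])-o["eef_pos"])/.2,3),"rot",np.round(best,4))
if __name__=="__main__": go(*map(float,sys.argv[1:]))
E
python3 go.py .547 -.4265 .0462
```

```text
pos [ 0.5469 -0.4259  0.0597] F [ 1.2 -0.2 -2.4] t 7.9333 q1,q7 [0.81 0.35] w 0.725
shift [-0.003  0.     0.068] rot [-0.     -0.0011  0.0004]
```

Call:
jog_arm:
  plan:
    - {"x": -0.003,"y": 0,"z": 0.02,"wx": 0,"wy": -0.001,"wz": 0}
    - {"x": -0.003,"y": 0,"z": 0.04,"wx": 0,"wy": -0.001,"wz": 0}
    - {"x": -0.003,"y": 0,"z": 0.055,"wx": 0,"wy": -0.001,"wz": 0}
    - {"x": -0.003,"y": 0,"z": 0.065,"wx": 0,"wy": -0.001,"wz": 0}
    - {"x": -0.003,"y": 0,"z": 0.07,"wx": 0,"wy": -0.001,"wz": 0}
    - {"x": -0.003,"y": 0,"z": 0.07,"wx": 0,"wy": -0.001,"wz": 0}
    - {"x": -0.003,"y": 0,"z": 0.07,"wx": 0,"wy": -0.001,"wz": 0}

```text
t: 8.52
eef_pos: [0.5472, -0.4267, 0.0465]
tool_rot: [0.0, 0.707, 0.708, 0.0]
contact_force: [-2.4, 0.5, 3.7]
gripper_width: 0.721
```

Contact is felt (−2.4 → +3.7 N). Releasing, then raising.

Call:
jog_arm:
  plan:
    - {"x": 0,"y": 0,"z": 0,"wx": 0,"wy": 0,"wz": 0}
    - {"x": 0,"y": 0,"z": 0,"wx": 0,"wy": 0,"wz": 0}
    - {"x": 0,"y": 0,"z": 0,"wx": 0,"wy": 0,"wz": 0}
    - {"x": 0,"y": 0,"z": 0,"wx": 0,"wy": 0,"wz": 0}
    - {"x": 0,"y": 0,"z": -0.1,"wx": 0,"wy": 0,"wz": 0}
    - {"x": 0,"y": 0,"z": -0.25,"wx": 0,"wy": 0,"wz": 0}
    - {"x": 0,"y": 0,"z": -0.4,"wx": 0,"wy": 0,"wz": 0}
    - {"x": 0,"y": 0,"z": -0.6,"wx": 0,"wy": 0,"wz": 0}
    - {"x": 0,"y": 0,"z": -0.75,"wx": 0,"wy": 0,"wz": 0}
    - {"x": 0,"y": 0,"z": -0.75,"wx": 0,"wy": 0,"wz": 0}
  hand: 1

```text
t: 9.35
eef_pos: [0.5508, -0.4286, 0.2046]
tool_rot: [0.006, 0.707, 0.707, 0.001]
contact_force: [1.7, -1.1, 0.5]
gripper_width: 1.0
```

Call:
jog_arm:
  plan:
    - {"x": 0.2,"y": 0.05,"z": 0,"wx": 0,"wy": 0,"wz": 0}
    - {"x": 0.4,"y": 0.1,"z": 0,"wx": 0,"wy": 0,"wz": 0}
    - {"x": 0.6,"y": 0.15,"z": 0,"wx": 0,"wy": 0,"wz": 0}
    - {"x": 0.8,"y": 0.2,"z": 0,"wx": 0,"wy": 0,"wz": 0}
    - {"x": 1,"y": 0.2,"z": 0,"wx": 0,"wy": 0,"wz": 0}
    - {"x": 1,"y": 0.2,"z": 0,"wx": 0,"wy": 0,"wz": 0}

```text
t: 9.85
eef_pos: [0.5924, -0.2167, 0.204]
tool_rot: [0.005, 0.702, 0.712, 0.004]
contact_force: [0.6, 1.8, 0.1]
gripper_width: 1.002
```

Call:
jog_arm:
  plan:
    - {"x": 0.2,"y": 0.05,"z": 0,"wx": 0,"wy": 0,"wz": 0}
    - {"x": 0.4,"y": 0.1,"z": 0,"wx": 0,"wy": 0,"wz": 0}
    - {"x": 0.6,"y": 0.15,"z": 0,"wx": 0,"wy": 0,"wz": 0}
    - {"x": 0.8,"y": 0.2,"z": 0,"wx": 0,"wy": 0,"wz": 0}
    - {"x": 1,"y": 0.2,"z": 0,"wx": 0,"wy": 0,"wz": 0}
    - {"x": 1,"y": 0.2,"z": 0,"wx": 0,"wy": 0,"wz": 0}

```text
t: 10.35
eef_pos: [0.6296, -0.006, 0.2046]
tool_rot: [0.003, 0.698, 0.716, 0.006]
contact_force: [-0.3, 1.3, -1.2]
gripper_width: 0.999
```

```bash
python3 go.py .674 .203 .145; python3 - <<'E'
from h import *
u=[int(round(v)) for v in proj("scene",(.5472,-.4267,.094))]
u2=[int(round(v)) for v in proj("scene",(.674,.203,.08))];print(u,u2)
im=cams.read_camera("scene");im=np.hstack([im[u[1]-45:u[1]+45,u[0]-45:u[0]+45],im[u2[1]-45:u2[1]+45,u2[0]-45:u2[0]+45]]);
im=cv2.resize(im,None,fx=4,fy=4,interpolation=2);[cv2.drawMarker(im,(a,182),(0,255,0),0,12,1) for a in(182,542)]
cv2.imwrite("pics/p1.png",im[:,:,::-1])
E
```

```text
pos [ 0.6296 -0.006   0.2046] F [-0.3  1.3 -1.2] t 10.35 q1,q7 [ 0.28 -0.27] w 0.999
shift [1.038 0.243 0.305] rot [ 0.0041 -0.0013  0.0077]
[156, 348] [375, 191]Traceback (most recent call last):
  File "<stdin>", line 4, in <module>
    return _nx.concatenate(arrs, 1, dtype=dtype, casting=casting)
           ~~~~~~~~~~~~~~~^^^^^^^^^^^^^^^^^^^^^^^^^^^^^^^^^^^^^^^
ValueError: all the input array dimensions except for the concatenation axis must match exactly, but along dimension 0, the array at index 0 has size 81 and the array at index 1 has size 90
```

Next move goes close to the teal tumbler, then I look again.

Call:
jog_arm:
  plan:
    - {"x": 0.2,"y": 0.05,"z": 0.05,"wx": 0.004,"wy": -0.001,"wz": 0.008}
    - {"x": 0.4,"y": 0.1,"z": 0.1,"wx": 0.004,"wy": -0.001,"wz": 0.008}
    - {"x": 0.6,"y": 0.15,"z": 0.2,"wx": 0.004,"wy": -0.001,"wz": 0.008}
    - {"x": 0.8,"y": 0.24,"z": 0.3,"wx": 0.004,"wy": -0.001,"wz": 0.008}
    - {"x": 1,"y": 0.24,"z": 0.3,"wx": 0.004,"wy": -0.001,"wz": 0.008}
    - {"x": 1,"y": 0.24,"z": 0.3,"wx": 0.004,"wy": -0.001,"wz": 0.008}
    - {"x": 1,"y": 0.24,"z": 0.3,"wx": 0.004,"wy": -0.001,"wz": 0.008}
    - {"x": 1,"y": 0.24,"z": 0.3,"wx": 0.004,"wy": -0.001,"wz": 0.008}

```text
t: 11.07
eef_pos: [0.6733, 0.1939, 0.145]
tool_rot: [0.0, 0.707, 0.707, -0.001]
contact_force: [0.5, -1.3, 0.1]
gripper_width: 1.001
```

```bash
python3 go.py .674 .203 .03; python3 - <<'E'
from h import *
im=cams.read_camera("scene");im=cv2.resize(im,None,fx=4,fy=4,interpolation=2);o=[]
for p in((.5472,-.4267,.094),(.674,.203,.08)):
    u=[int(round(v*4)) for v in proj("scene",p)];cv2.drawMarker(im,u,(0,255,0),0,12,1)
    y=min(u[1]-180,1536-360);o.append(im[y:y+360,u[0]-180:u[0]+180])
cv2.imwrite("pics/p1.png",np.hstack(o)[:,:,::-1])
E
```

```text
pos [0.6733 0.1939 0.145 ] F [ 0.5 -1.3  0.1] t 11.0667 q1,q7 [-0.05 -0.61] w 1.001
shift [0.046 0.004 0.575] rot [-0.0002  0.0002  0.0002]
```

View pics/p1.png

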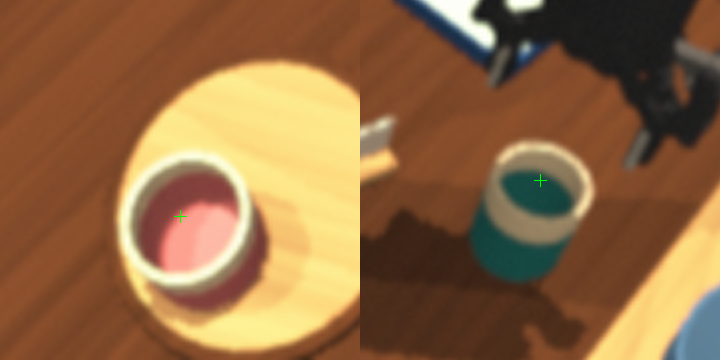

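The rose tumbler stands upright on the board (rim about 4 mm from plan, well inside). The teal rim centre is at (540,183) in the crop, against the marker at (540,180), so I can descend.

Call:
jog_arm:
  plan:
    - {"x": 0.046,"y": 0.004,"z": 0.1,"wx": 0,"wy": 0,"wz": 0}
    - {"x": 0.046,"y": 0.004,"z": 0.2,"wx": 0,"wy": 0,"wz": 0}
    - {"x": 0.046,"y": 0.004,"z": 0.35,"wx": 0,"wy": 0,"wz": 0}
    - {"x": 0.046,"y": 0.004,"z": 0.5,"wx": 0,"wy": 0,"wz": 0}
    - {"x": 0.046,"y": 0.004,"z": 0.575,"wx": 0,"wy": 0,"wz": 0}
    - {"x": 0.046,"y": 0.004,"z": 0.575,"wx": 0,"wy": 0,"wz": 0}
    - {"x": 0.046,"y": 0.004,"z": 0.575,"wx": 0,"wy": 0,"wz": 0}

```text
t: 11.7
eef_pos: [0.675, 0.199, 0.0304]
tool_rot: [0.001, 0.709, 0.706, -0.001]
contact_force: [0.5, 0.7, -0.2]
gripper_width: 0.999
```

Call:
jog_arm:
  plan:
    - {"x": 0,"y": 0,"z": 0,"wx": 0,"wy": 0,"wz": 0}
    - {"x": 0,"y": 0,"z": 0,"wx": 0,"wy": 0,"wz": 0}
    - {"x": 0,"y": 0,"z": 0,"wx": 0,"wy": 0,"wz": 0}
    - {"x": 0,"y": 0,"z": 0,"wx": 0,"wy": 0,"wz": 0}
    - {"x": 0,"y": 0,"z": 0,"wx": 0,"wy": 0,"wz": 0}
    - {"x": 0,"y": 0,"z": 0,"wx": 0,"wy": 0,"wz": 0}
  hand: -1

```text
t: 12.2
eef_pos: [0.6768, 0.199, 0.0332]
tool_rot: [0.002, 0.709, 0.705, 0.0]
contact_force: [0.4, -1.1, 7.4]
gripper_width: 0.757
```

```bash
python3 go.py .63 .05 .2
```

```text
pos [0.6768 0.199  0.0332] F [ 0.4 -1.1  7.4] t 12.2 q1,q7 [-0.09 -0.67] w 0.757
shift [-0.748 -0.228 -0.833] rot [ 0.0011  0.0008 -0.0015]
```

Call:
jog_arm:
  plan:
    - {"x": 0,"y": 0,"z": -0.1,"wx": 0.001,"wy": 0.001,"wz": -0.0015}
    - {"x": 0,"y": 0,"z": -0.25,"wx": 0.001,"wy": 0.001,"wz": -0.0015}
    - {"x": 0,"y": 0,"z": -0.45,"wx": 0.001,"wy": 0.001,"wz": -0.0015}
    - {"x": 0,"y": 0,"z": -0.65,"wx": 0.001,"wy": 0.001,"wz": -0.0015}
    - {"x": -0.15,"y": -0.05,"z": -0.83,"wx": 0.001,"wy": 0.001,"wz": -0.0015}
    - {"x": -0.35,"y": -0.1,"z": -0.83,"wx": 0.001,"wy": 0.001,"wz": -0.0015}
    - {"x": -0.55,"y": -0.15,"z": -0.83,"wx": 0.001,"wy": 0.001,"wz": -0.0015}
    - {"x": -0.75,"y": -0.2,"z": -0.83,"wx": 0.001,"wy": 0.001,"wz": -0.0015}
    - {"x": -0.95,"y": -0.23,"z": -0.83,"wx": 0.001,"wy": 0.001,"wz": -0.0015}
    - {"x": -1,"y": -0.25,"z": -0.83,"wx": 0.001,"wy": 0.001,"wz": -0.0015}

```text
t: 13.03
eef_pos: [0.6244, -0.01, 0.2]
tool_rot: [0.002, 0.71, 0.704, -0.002]
contact_force: [0.1, -1.2, -2.5]
gripper_width: 0.755
```

Call:
jog_arm:
  plan:
    - {"x": -0.2,"y": -0.05,"z": 0,"wx": 0,"wy": 0,"wz": 0}
    - {"x": -0.4,"y": -0.1,"z": 0,"wx": 0,"wy": 0,"wz": 0}
    - {"x": -0.6,"y": -0.15,"z": 0,"wx": 0,"wy": 0,"wz": 0}
    - {"x": -0.8,"y": -0.2,"z": 0,"wx": 0,"wy": 0,"wz": 0}
    - {"x": -1,"y": -0.25,"z": 0,"wx": 0,"wy": 0,"wz": 0}
    - {"x": -1,"y": -0.25,"z": 0,"wx": 0,"wy": 0,"wz": 0}

```text
t: 13.53
eef_pos: [0.5694, -0.2197, 0.2012]
tool_rot: [0.003, 0.714, 0.7, -0.004]
contact_force: [-0.9, -2.1, -2.3]
gripper_width: 0.754
```

```bash
python3 go.py .547 -.351 .062
```

```text
pos [ 0.5694 -0.2197  0.2012] F [-0.9 -2.1 -2.3] t 13.5333 q1,q7 [0.59 0.06] w 0.754
shift [-0.651 -0.098  0.703] rot [-0.0004  0.0034 -0.0064]
```

Call:
jog_arm:
  plan:
    - {"x": -0.2,"y": -0.03,"z": 0,"wx": 0,"wy": 0.0034,"wz": -0.0064}
    - {"x": -0.4,"y": -0.06,"z": 0,"wx": 0,"wy": 0.0034,"wz": -0.0064}
    - {"x": -0.65,"y": -0.098,"z": 0,"wx": 0,"wy": 0.0034,"wz": -0.0064}
    - {"x": -0.65,"y": -0.098,"z": 0,"wx": 0,"wy": 0.0034,"wz": -0.0064}
    - {"x": -0.65,"y": -0.098,"z": 0.15,"wx": 0,"wy": 0.0034,"wz": -0.0064}
    - {"x": -0.65,"y": -0.098,"z": 0.3,"wx": 0,"wy": 0.0034,"wz": -0.0064}
    - {"x": -0.65,"y": -0.098,"z": 0.45,"wx": 0,"wy": 0.0034,"wz": -0.0064}
    - {"x": -0.65,"y": -0.098,"z": 0.6,"wx": 0,"wy": 0.0034,"wz": -0.0064}
    - {"x": -0.65,"y": -0.098,"z": 0.7,"wx": 0,"wy": 0.0034,"wz": -0.0064}
    - {"x": -0.65,"y": -0.098,"z": 0.7,"wx": 0,"wy": 0.0034,"wz": -0.0064}
    - {"x": -0.65,"y": -0.098,"z": 0.7,"wx": 0,"wy": 0.0034,"wz": -0.0064}

```text
t: 14.45
eef_pos: [0.5467, -0.3503, 0.0624]
tool_rot: [-0.001, 0.707, 0.707, -0.001]
contact_force: [0.5, 0.1, -1.8]
gripper_width: 0.751
```

```bash
python3 go.py .547 -.351 .0472
```

```text
pos [ 0.5467 -0.3503  0.0624] F [ 0.5  0.1 -1.8] t 14.45 q1,q7 [0.73 0.24] w 0.751
shift [-0.004  0.002  0.076] rot [-0.0009 -0.0003  0.0001]
```

Call:
jog_arm:
  plan:
    - {"x": -0.003,"y": 0,"z": 0.02,"wx": -0.001,"wy": 0,"wz": 0}
    - {"x": -0.003,"y": 0,"z": 0.04,"wx": -0.001,"wy": 0,"wz": 0}
    - {"x": -0.003,"y": 0,"z": 0.06,"wx": -0.001,"wy": 0,"wz": 0}
    - {"x": -0.003,"y": 0,"z": 0.07,"wx": -0.001,"wy": 0,"wz": 0}
    - {"x": -0.003,"y": 0,"z": 0.077,"wx": -0.001,"wy": 0,"wz": 0}
    - {"x": -0.003,"y": 0,"z": 0.077,"wx": -0.001,"wy": 0,"wz": 0}
    - {"x": -0.003,"y": 0,"z": 0.077,"wx": -0.001,"wy": 0,"wz": 0}

```text
t: 15.03
eef_pos: [0.5469, -0.3509, 0.0473]
tool_rot: [0.0, 0.707, 0.707, 0.001]
contact_force: [-0.9, 0.6, -1.2]
gripper_width: 0.751
```

Call:
jog_arm:
  plan:
    - {"x": 0,"y": 0,"z": 0.004,"wx": 0,"wy": 0,"wz": 0}
    - {"x": 0,"y": 0,"z": 0.007,"wx": 0,"wy": 0,"wz": 0}
    - {"x": 0,"y": 0,"z": 0.007,"wx": 0,"wy": 0,"wz": 0}

```text
t: 15.28
eef_pos: [0.5469, -0.3509, 0.0472]
tool_rot: [0.0, 0.707, 0.707, 0.0]
contact_force: [-3.8, 2.1, 8.9]
gripper_width: 0.753
```

Call:
jog_arm:
  plan:
    - {"x": 0,"y": 0,"z": 0,"wx": 0,"wy": 0,"wz": 0}
    - {"x": 0,"y": 0,"z": 0,"wx": 0,"wy": 0,"wz": 0}
    - {"x": 0,"y": 0,"z": 0,"wx": 0,"wy": 0,"wz": 0}
    - {"x": 0,"y": 0,"z": 0,"wx": 0,"wy": 0,"wz": 0}
    - {"x": 0,"y": 0,"z": -0.1,"wx": 0,"wy": 0,"wz": 0}
    - {"x": 0,"y": 0,"z": -0.25,"wx": 0,"wy": 0,"wz": 0}
    - {"x": 0,"y": 0,"z": -0.4,"wx": 0,"wy": 0,"wz": 0}
    - {"x": 0,"y": 0,"z": -0.6,"wx": 0,"wy": 0,"wz": 0}
    - {"x": 0,"y": 0,"z": -0.75,"wx": 0,"wy": 0,"wz": 0}
    - {"x": 0,"y": 0,"z": -0.75,"wx": 0,"wy": 0,"wz": 0}
  hand: 1

```text
t: 16.12
eef_pos: [0.5506, -0.3525, 0.2047]
tool_rot: [0.006, 0.707, 0.707, 0.002]
contact_force: [1.0, -0.1, 1.1]
gripper_width: 1.001
```

Call:
jog_arm:
  plan:
    - {"x": 0.2,"y": 0.18,"z": 0.1,"wx": 0,"wy": 0,"wz": -0.04}
    - {"x": 0.4,"y": 0.36,"z": 0.2,"wx": 0,"wy": 0,"wz": -0.08}
    - {"x": 0.6,"y": 0.54,"z": 0.3,"wx": 0,"wy": 0,"wz": -0.125}
    - {"x": 0.75,"y": 0.64,"z": 0.4,"wx": 0,"wy": 0,"wz": -0.125}
    - {"x": 0.75,"y": 0.64,"z": 0.5,"wx": 0,"wy": 0,"wz": -0.125}
    - {"x": 0.75,"y": 0.64,"z": 0.5,"wx": 0,"wy": 0,"wz": -0.125}
    - {"x": 0.75,"y": 0.64,"z": 0.5,"wx": 0,"wy": 0,"wz": -0.125}
    - {"x": 0.75,"y": 0.64,"z": 0.5,"wx": 0,"wy": 0,"wz": -0.125}

```text
t: 16.78
eef_pos: [0.6791, -0.203, 0.1042]
tool_rot: [0.005, 0.555, 0.832, 0.0]
contact_force: [0.0, -0.3, 0.5]
gripper_width: 1.002
```

```bash
python3 go.py .677 -.201 .016 112.5; python3 - <<'E'
from h import *
im=cams.read_camera("scene");im=cv2.resize(im,None,fx=4,fy=4,interpolation=2);o=[]
for p in((.547,-.3885,.014),(.677,-.201,.048)):
    u=[int(round(v*4)) for v in proj("scene",p)];cv2.drawMarker(im,u,(0,255,0),0,12,1)
    y=min(u[1]-180,1536-360);o.append(im[y:y+360,u[0]-180:u[0]+180])
cv2.imwrite("pics/p2.png",np.hstack(o)[:,:,::-1])
E
```

```text
pos [ 0.6791 -0.203   0.1042] F [ 0.  -0.3  0.5] t 16.7833 q1,q7 [0.51 0.33] w 1.002
shift [ 0.017 -0.009  0.441] rot [0.0019 0.0026 0.0003]
```

View pics/p2.png

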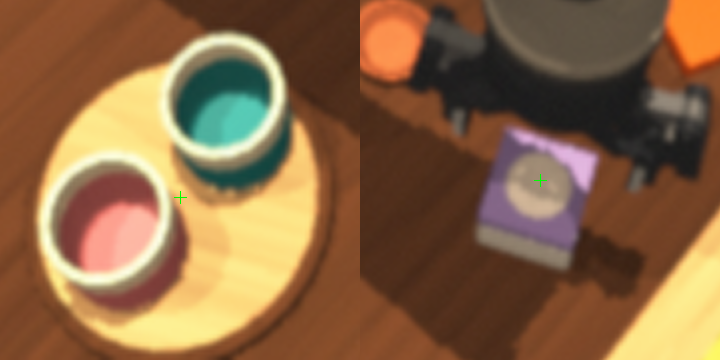

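Both tumblers stand upright on the board. The lavender label centre (539,185) matches the marker. Descending on the tin.

Call:
jog_arm:
  plan:
    - {"x": 0.017,"y": -0.009,"z": 0.1,"wx": 0.002,"wy": 0.0026,"wz": 0}
    - {"x": 0.017,"y": -0.009,"z": 0.2,"wx": 0.002,"wy": 0.0026,"wz": 0}
    - {"x": 0.017,"y": -0.009,"z": 0.35,"wx": 0.002,"wy": 0.0026,"wz": 0}
    - {"x": 0.017,"y": -0.009,"z": 0.43,"wx": 0.002,"wy": 0.0026,"wz": 0}
    - {"x": 0.017,"y": -0.009,"z": 0.44,"wx": 0.002,"wy": 0.0026,"wz": 0}
    - {"x": 0.017,"y": -0.009,"z": 0.44,"wx": 0.002,"wy": 0.0026,"wz": 0}
    - {"x": 0.017,"y": -0.009,"z": 0.44,"wx": 0.002,"wy": 0.0026,"wz": 0}

```text
t: 17.42
eef_pos: [0.678, -0.2038, 0.0189]
tool_rot: [0.002, 0.556, 0.831, 0.0]
contact_force: [0.3, -1.0, 0.7]
gripper_width: 0.999
```

Call:
jog_arm:
  plan:
    - {"x": 0,"y": 0,"z": 0,"wx": 0,"wy": 0,"wz": 0}
    - {"x": 0,"y": 0,"z": 0,"wx": 0,"wy": 0,"wz": 0}
    - {"x": 0,"y": 0,"z": 0,"wx": 0,"wy": 0,"wz": 0}
    - {"x": 0,"y": 0,"z": 0,"wx": 0,"wy": 0,"wz": 0}
    - {"x": 0,"y": 0,"z": 0,"wx": 0,"wy": 0,"wz": 0}
    - {"x": 0,"y": 0,"z": 0,"wx": 0,"wy": 0,"wz": 0}
    - {"x": 0,"y": 0,"z": 0,"wx": 0,"wy": 0,"wz": 0}
  hand: -1

```text
t: 18.0
eef_pos: [0.6791, -0.2042, 0.0207]
tool_rot: [0.003, 0.557, 0.831, 0.0]
contact_force: [-1.1, -1.1, 7.1]
gripper_width: 0.626
```

```bash
python3 go.py .675 -.018 .1 152.6
```

```text
pos [ 0.6791 -0.2042  0.0207] F [-1.1 -1.1  7.1] t 18.0 q1,q7 [0.49 0.29] w 0.626
shift [ 0.867  0.337 -0.4  ] rot [ 0.0007  0.002  -0.2235]
```

Call:
jog_arm:
  plan:
    - {"x": 0,"y": 0,"z": -0.1,"wx": 0.001,"wy": 0.002,"wz": 0}
    - {"x": 0,"y": 0,"z": -0.25,"wx": 0.001,"wy": 0.002,"wz": 0}
    - {"x": 0.1,"y": 0.04,"z": -0.42,"wx": 0.001,"wy": 0.002,"wz": -0.04}
    - {"x": 0.25,"y": 0.1,"z": -0.42,"wx": 0.001,"wy": 0.002,"wz": -0.08}
    - {"x": 0.4,"y": 0.16,"z": -0.42,"wx": 0.001,"wy": 0.002,"wz": -0.12}
    - {"x": 0.55,"y": 0.22,"z": -0.42,"wx": 0.001,"wy": 0.002,"wz": -0.155}
    - {"x": 0.7,"y": 0.28,"z": -0.42,"wx": 0.001,"wy": 0.002,"wz": -0.19}
    - {"x": 0.85,"y": 0.345,"z": -0.42,"wx": 0.001,"wy": 0.002,"wz": -0.2235}
    - {"x": 0.85,"y": 0.345,"z": -0.42,"wx": 0.001,"wy": 0.002,"wz": -0.2235}
    - {"x": 0.85,"y": 0.345,"z": -0.42,"wx": 0.001,"wy": 0.002,"wz": -0.2235}
    - {"x": 0.85,"y": 0.345,"z": -0.42,"wx": 0.001,"wy": 0.002,"wz": -0.2235}

```text
t: 18.92
eef_pos: [0.6776, -0.0209, 0.104]
tool_rot: [-0.0, 0.237, 0.971, -0.001]
contact_force: [-0.1, -1.2, -2.9]
gripper_width: 0.625
```

```bash
python3 go.py .678 -.020 .04 152.6;python3 - <<'E'
from h import *
im=cams.read_camera("scene");im=cv2.resize(im,None,fx=5,fy=5,interpolation=2)
u=[int(round(v*5)) for v in proj("scene",(.646,-.003,.004))]
t=np.radians(-27.4);a=np.array([np.cos(t),np.sin(t)]);b=np.array([-a[1],a[0]])
for z,s,sy,col in((.004,.075,.04,(0,255,0)),(.018,.079,.044,(0,0,255))):
    q=np.array([np.array(proj("scene",(*(np.array([.646,-.003])+i*s*a+j*sy*b),z)))*5 for i,j in((-1,-1),(1,-1),(1,1),(-1,1))])
    cv2.polylines(im,[q.astype(int)],True,col,1)
cv2.imwrite("pics/p3.png",im[u[1]-250:u[1]+250,u[0]-300:u[0]+300,::-1])
E
```

```text
pos [ 0.6776 -0.0209  0.104 ] F [-0.1 -1.2 -2.9] t 18.9167 q1,q7 [0.37 0.66] w 0.625
shift [0.    0.006 0.32 ] rot [-0.0006 -0.0001 -0.0002]
```

View pics/p3.png

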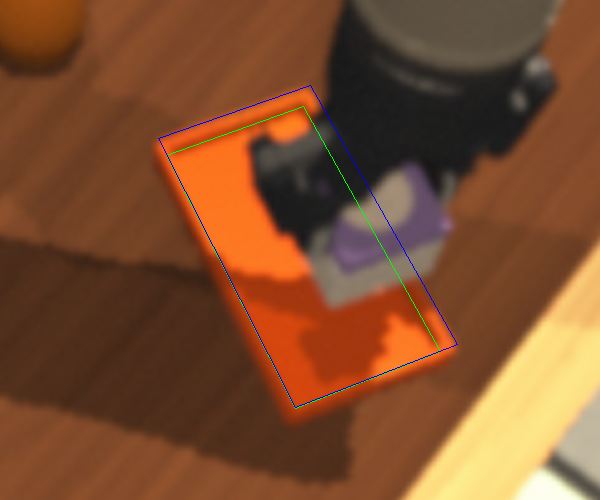

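The tray outline fits, and the tin hangs square over the outer half. Lowering it.

Call:
jog_arm:
  plan:
    - {"x": 0,"y": 0.006,"z": 0.1,"wx": 0,"wy": 0,"wz": 0}
    - {"x": 0,"y": 0.006,"z": 0.2,"wx": 0,"wy": 0,"wz": 0}
    - {"x": 0,"y": 0.006,"z": 0.28,"wx": 0,"wy": 0,"wz": 0}
    - {"x": 0,"y": 0.006,"z": 0.33,"wx": 0,"wy": 0,"wz": 0}
    - {"x": 0,"y": 0.006,"z": 0.36,"wx": 0,"wy": 0,"wz": 0}
    - {"x": 0,"y": 0.006,"z": 0.38,"wx": 0,"wy": 0,"wz": 0}
    - {"x": 0,"y": 0.006,"z": 0.39,"wx": 0,"wy": 0,"wz": 0}
    - {"x": 0,"y": 0.006,"z": 0.395,"wx": 0,"wy": 0,"wz": 0}
    - {"x": 0,"y": 0.006,"z": 0.397,"wx": 0,"wy": 0,"wz": 0}
    - {"x": 0,"y": 0.006,"z": 0.397,"wx": 0,"wy": 0,"wz": 0}

```text
t: 19.8
eef_pos: [0.6786, -0.0211, 0.0251]
tool_rot: [0.0, 0.238, 0.971, -0.001]
contact_force: [0.0, -0.2, -2.0]
gripper_width: 0.625
```

Call:
jog_arm:
  plan:
    - {"x": 0,"y": 0,"z": 0.004,"wx": 0,"wy": 0,"wz": 0}
    - {"x": 0,"y": 0,"z": 0.008,"wx": 0,"wy": 0,"wz": 0}
    - {"x": 0,"y": 0,"z": 0.008,"wx": 0,"wy": 0,"wz": 0}

```text
t: 20.05
eef_pos: [0.6791, -0.021, 0.0248]
tool_rot: [0.001, 0.238, 0.971, -0.001]
contact_force: [-2.1, -1.1, 5.2]
gripper_width: 0.622
```

Call:
jog_arm:
  plan:
    - {"x": 0,"y": 0,"z": 0,"wx": 0,"wy": 0,"wz": 0}
    - {"x": 0,"y": 0,"z": 0,"wx": 0,"wy": 0,"wz": 0}
    - {"x": 0,"y": 0,"z": 0,"wx": 0,"wy": 0,"wz": 0}
    - {"x": 0,"y": 0,"z": 0,"wx": 0,"wy": 0,"wz": 0}
    - {"x": 0,"y": 0,"z": -0.1,"wx": 0,"wy": 0,"wz": 0}
    - {"x": 0,"y": 0,"z": -0.25,"wx": 0,"wy": 0,"wz": 0}
    - {"x": 0,"y": 0,"z": -0.4,"wx": 0,"wy": 0,"wz": 0}
    - {"x": 0,"y": 0,"z": -0.6,"wx": 0,"wy": 0,"wz": 0}
    - {"x": 0,"y": 0,"z": -0.6,"wx": 0,"wy": 0,"wz": 0}
  hand: 0.6

```text
t: 20.8
eef_pos: [0.6834, -0.0196, 0.1531]
tool_rot: [0.006, 0.238, 0.971, 0.001]
contact_force: [1.0, 0.4, 1.2]
gripper_width: 0.799
```

Call:
jog_arm:
  plan:
    - {"x": 0.15,"y": -0.16,"z": 0,"wx": 0,"wy": 0,"wz": -0.03}
    - {"x": 0.3,"y": -0.32,"z": 0,"wx": 0,"wy": 0,"wz": -0.06}
    - {"x": 0.45,"y": -0.5,"z": 0,"wx": 0,"wy": 0,"wz": -0.1}
    - {"x": 0.6,"y": -0.66,"z": 0,"wx": 0,"wy": 0,"wz": -0.1}
    - {"x": 0.75,"y": -0.82,"z": 0,"wx": 0,"wy": 0,"wz": -0.1}
    - {"x": 0.9,"y": -1,"z": 0,"wx": 0,"wy": 0,"wz": -0.1}
    - {"x": 0.9,"y": -1,"z": 0,"wx": 0,"wy": 0,"wz": -0.1}
    - {"x": 0.9,"y": -1,"z": 0,"wx": 0,"wy": 0,"wz": -0.1}
  hand: 1

```text
t: 21.47
eef_pos: [0.4266, -0.116, 0.1492]
tool_rot: [0.005, 0.085, 0.996, -0.002]
contact_force: [0.8, -0.4, -1.1]
gripper_width: 1.001
```

```bash
python3 go.py .42 -.1285 .09 170.6
```

```text
pos [ 0.4266 -0.116   0.1492] F [ 0.8 -0.4 -1.1] t 21.4667 q1,q7 [0.87 1.21] w 1.001
shift [ 0.025 -0.066  0.296] rot [-0.0009  0.0029 -0.002 ]
```

Call:
jog_arm:
  plan:
    - {"x": 0.025,"y": -0.066,"z": 0.1,"wx": 0,"wy": 0.0029,"wz": -0.002}
    - {"x": 0.025,"y": -0.066,"z": 0.2,"wx": 0,"wy": 0.0029,"wz": -0.002}
    - {"x": 0.025,"y": -0.066,"z": 0.296,"wx": 0,"wy": 0.0029,"wz": -0.002}
    - {"x": 0.025,"y": -0.066,"z": 0.296,"wx": 0,"wy": 0.0029,"wz": -0.002}
    - {"x": 0.025,"y": -0.066,"z": 0.296,"wx": 0,"wy": 0.0029,"wz": -0.002}

```text
t: 21.88
eef_pos: [0.4202, -0.1277, 0.0897]
tool_rot: [-0.001, 0.081, 0.997, -0.001]
contact_force: [0.7, 0.1, 0.2]
gripper_width: 1.001
```

```bash
python3 go.py .42 -.1285 .018 170.6; python3 - <<'E'
from h import *
im=cams.read_camera("scene");im=cv2.resize(im,None,fx=4,fy=4,interpolation=2);o=[]
for p in((.646,-.003,.004),(.42,-.1285,.048)):
    u=[int(round(v*4)) for v in proj("scene",p)];cv2.drawMarker(im,u,(0,255,0),0,12,1)
    y=min(u[1]-180,1536-360);o.append(im[y:y+360,u[0]-180:u[0]+180])
cv2.imwrite("pics/p4.png",np.hstack(o)[:,:,::-1])
E
```

```text
pos [ 0.4202 -0.1277  0.0897] F [0.7 0.1 0.2] t 21.8833 q1,q7 [0.82 1.14] w 1.001
shift [-0.    -0.004  0.359] rot [-0.0005 -0.0003  0.0004]
```

View pics/p4.png

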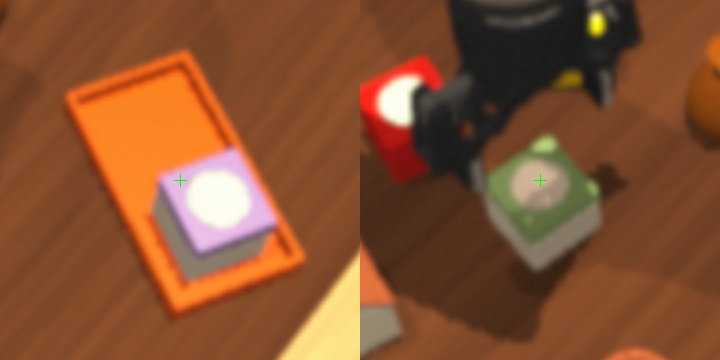

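The lavender tin sits flat and square in the outer half of the tray. The sage label lies at the marker, and the fingers straddle the tin clear of the red one. Descending.

Call:
jog_arm:
  plan:
    - {"x": 0,"y": -0.004,"z": 0.1,"wx": 0,"wy": 0,"wz": 0}
    - {"x": 0,"y": -0.004,"z": 0.2,"wx": 0,"wy": 0,"wz": 0}
    - {"x": 0,"y": -0.004,"z": 0.3,"wx": 0,"wy": 0,"wz": 0}
    - {"x": 0,"y": -0.004,"z": 0.355,"wx": 0,"wy": 0,"wz": 0}
    - {"x": 0,"y": -0.004,"z": 0.355,"wx": 0,"wy": 0,"wz": 0}
    - {"x": 0,"y": -0.004,"z": 0.355,"wx": 0,"wy": 0,"wz": 0}

```text
t: 22.43
eef_pos: [0.4218, -0.1285, 0.0203]
tool_rot: [0.001, 0.081, 0.997, -0.001]
contact_force: [1.0, 0.1, 1.0]
gripper_width: 1.001
```

Call:
jog_arm:
  plan:
    - {"x": 0,"y": 0,"z": 0,"wx": 0,"wy": 0,"wz": 0}
    - {"x": 0,"y": 0,"z": 0,"wx": 0,"wy": 0,"wz": 0}
    - {"x": 0,"y": 0,"z": 0,"wx": 0,"wy": 0,"wz": 0}
    - {"x": 0,"y": 0,"z": 0,"wx": 0,"wy": 0,"wz": 0}
    - {"x": 0,"y": 0,"z": 0,"wx": 0,"wy": 0,"wz": 0}
    - {"x": 0,"y": 0,"z": 0,"wx": 0,"wy": 0,"wz": 0}
    - {"x": 0,"y": 0,"z": 0,"wx": 0,"wy": 0,"wz": 0}
  hand: -1

```text
t: 23.02
eef_pos: [0.4229, -0.1287, 0.0215]
tool_rot: [0.002, 0.081, 0.997, -0.001]
contact_force: [-1.7, 0.5, 7.6]
gripper_width: 0.623
```

```bash
python3 go.py .617 .012 .15 152.6
```

```text
pos [ 0.4229 -0.1287  0.0215] F [-1.7  0.5  7.6] t 23.0167 q1,q7 [0.71 0.99] w 0.623
shift [-0.847  0.85  -0.641] rot [-0.0006  0.0014  0.1005]
```

Call:
jog_arm:
  plan:
    - {"x": 0,"y": 0,"z": -0.1,"wx": 0,"wy": 0.0014,"wz": 0}
    - {"x": 0,"y": 0,"z": -0.25,"wx": 0,"wy": 0.0014,"wz": 0}
    - {"x": 0,"y": 0,"z": -0.45,"wx": 0,"wy": 0.0014,"wz": 0}
    - {"x": 0,"y": 0,"z": -0.64,"wx": 0,"wy": 0.0014,"wz": 0}
    - {"x": -0.15,"y": 0.15,"z": -0.64,"wx": 0,"wy": 0.0014,"wz": 0.03}
    - {"x": -0.3,"y": 0.3,"z": -0.64,"wx": 0,"wy": 0.0014,"wz": 0.06}
    - {"x": -0.45,"y": 0.45,"z": -0.64,"wx": 0,"wy": 0.0014,"wz": 0.1}
    - {"x": -0.6,"y": 0.6,"z": -0.64,"wx": 0,"wy": 0.0014,"wz": 0.1}
    - {"x": -0.75,"y": 0.75,"z": -0.64,"wx": 0,"wy": 0.0014,"wz": 0.1}
    - {"x": -0.85,"y": 0.85,"z": -0.64,"wx": 0,"wy": 0.0014,"wz": 0.1}
    - {"x": -0.85,"y": 0.85,"z": -0.64,"wx": 0,"wy": 0.0014,"wz": 0.1}
    - {"x": -0.85,"y": 0.85,"z": -0.64,"wx": 0,"wy": 0.0014,"wz": 0.1}

```text
t: 24.02
eef_pos: [0.6183, 0.0141, 0.1499]
tool_rot: [-0.0, 0.235, 0.972, -0.0]
contact_force: [-0.2, -0.1, -1.6]
gripper_width: 0.626
```

```bash
python3 go.py .6195 .0106 .06 152.6
```

```text
pos [0.6183 0.0141 0.1499] F [-0.2 -0.1 -1.6] t 24.0167 q1,q7 [0.4  0.61] w 0.626
shift [-0.013 -0.013  0.449] rot [-0.0001 -0.0001  0.0014]
```

Call:
jog_arm:
  plan:
    - {"x": -0.013,"y": -0.013,"z": 0.1,"wx": 0,"wy": 0,"wz": 0.0014}
    - {"x": -0.013,"y": -0.013,"z": 0.25,"wx": 0,"wy": 0,"wz": 0.0014}
    - {"x": -0.013,"y": -0.013,"z": 0.4,"wx": 0,"wy": 0,"wz": 0.0014}
    - {"x": -0.013,"y": -0.013,"z": 0.5,"wx": 0,"wy": 0,"wz": 0.0014}
    - {"x": -0.013,"y": -0.013,"z": 0.56,"wx": 0,"wy": 0,"wz": 0.0014}
    - {"x": -0.013,"y": -0.013,"z": 0.59,"wx": 0,"wy": 0,"wz": 0.0014}
    - {"x": -0.013,"y": -0.013,"z": 0.605,"wx": 0,"wy": 0,"wz": 0.0014}
    - {"x": -0.013,"y": -0.013,"z": 0.615,"wx": 0,"wy": 0,"wz": 0.0014}
    - {"x": -0.013,"y": -0.013,"z": 0.62,"wx": 0,"wy": 0,"wz": 0.0014}
    - {"x": -0.013,"y": -0.013,"z": 0.622,"wx": 0,"wy": 0,"wz": 0.0014}
    - {"x": -0.013,"y": -0.013,"z": 0.622,"wx": 0,"wy": 0,"wz": 0.0014}

```text
t: 24.93
eef_pos: [0.62, 0.0107, 0.0264]
tool_rot: [0.001, 0.237, 0.972, 0.0]
contact_force: [-0.4, 0.4, -2.9]
gripper_width: 0.626
```

Call:
jog_arm:
  plan:
    - {"x": 0,"y": 0,"z": 0.003,"wx": 0,"wy": 0,"wz": 0}
    - {"x": 0,"y": 0,"z": 0.006,"wx": 0,"wy": 0,"wz": 0}
    - {"x": 0,"y": 0,"z": 0.006,"wx": 0,"wy": 0,"wz": 0}

```text
t: 25.18
eef_pos: [0.6205, 0.0108, 0.0257]
tool_rot: [0.001, 0.237, 0.972, 0.0]
contact_force: [0.1, 0.8, 1.1]
gripper_width: 0.622
```

Call:
jog_arm:
  plan:
    - {"x": 0,"y": 0,"z": 0.002,"wx": 0,"wy": 0,"wz": 0}
    - {"x": 0,"y": 0,"z": 0.002,"wx": 0,"wy": 0,"wz": 0}
    - {"x": 0,"y": 0,"z": 0,"wx": 0,"wy": 0,"wz": 0}
    - {"x": 0,"y": 0,"z": 0,"wx": 0,"wy": 0,"wz": 0}
    - {"x": 0,"y": 0,"z": -0.1,"wx": 0,"wy": 0,"wz": 0}
    - {"x": 0,"y": 0,"z": -0.25,"wx": 0,"wy": 0,"wz": 0}
    - {"x": 0,"y": 0,"z": -0.4,"wx": 0,"wy": 0,"wz": 0}
    - {"x": 0,"y": 0,"z": -0.6,"wx": 0,"wy": 0,"wz": 0}
    - {"x": 0,"y": 0,"z": -0.6,"wx": 0,"wy": 0,"wz": 0}
  hand: 0.6

```text
t: 25.93
eef_pos: [0.6245, 0.0122, 0.1533]
tool_rot: [0.006, 0.237, 0.972, 0.002]
contact_force: [1.1, 1.3, -0.2]
gripper_width: 0.799
```

Call:
jog_arm:
  plan:
    - {"x": 0.05,"y": -0.2,"z": 0,"wx": 0,"wy": 0,"wz": -0.03}
    - {"x": 0.1,"y": -0.4,"z": 0,"wx": 0,"wy": 0,"wz": -0.06}
    - {"x": 0.15,"y": -0.6,"z": 0,"wx": 0,"wy": 0,"wz": -0.06}
    - {"x": 0.2,"y": -0.8,"z": 0,"wx": 0,"wy": 0,"wz": -0.06}
    - {"x": 0.25,"y": -1,"z": 0,"wx": 0,"wy": 0,"wz": -0.06}
    - {"x": 0.25,"y": -1,"z": 0,"wx": 0,"wy": 0,"wz": -0.06}
  hand: 1

```text
t: 26.43
eef_pos: [0.4817, -0.1505, 0.1499]
tool_rot: [0.004, 0.15, 0.989, -0.001]
contact_force: [-1.0, -0.7, -0.5]
gripper_width: 0.997
```

```bash
python3 go.py .3745 -.259 .105 163.5
```

```text
pos [ 0.4817 -0.1505  0.1499] F [-1.  -0.7 -0.5] t 26.4333 q1,q7 [0.84 1.09] w 0.997
shift [ 0.353 -0.677  0.223] rot [-0.0005  0.0024 -0.004 ]
```

Call:
jog_arm:
  plan:
    - {"x": 0.1,"y": -0.2,"z": 0,"wx": 0,"wy": 0.0024,"wz": -0.004}
    - {"x": 0.2,"y": -0.4,"z": 0.05,"wx": 0,"wy": 0.0024,"wz": -0.004}
    - {"x": 0.3,"y": -0.6,"z": 0.15,"wx": 0,"wy": 0.0024,"wz": -0.004}
    - {"x": 0.353,"y": -0.677,"z": 0.22,"wx": 0,"wy": 0.0024,"wz": -0.004}
    - {"x": 0.353,"y": -0.677,"z": 0.22,"wx": 0,"wy": 0.0024,"wz": -0.004}
    - {"x": 0.353,"y": -0.677,"z": 0.22,"wx": 0,"wy": 0.0024,"wz": -0.004}
    - {"x": 0.353,"y": -0.677,"z": 0.22,"wx": 0,"wy": 0.0024,"wz": -0.004}

```text
t: 27.02
eef_pos: [0.3752, -0.2588, 0.1058]
tool_rot: [0.0, 0.144, 0.99, -0.001]
contact_force: [0.1, 0.6, 0.4]
gripper_width: 1.003
```

```bash
python3 go.py .3745 -.259 .013 163.5; python3 - <<'E'
from h import *
from cot import ROOF
im=cams.read_camera("scene");im=cv2.resize(im,None,fx=4,fy=4,interpolation=2);o=[]
t=np.radians(-16.5);c,s=np.cos(t),np.sin(t)
for a,b,z in ROOF: cv2.drawMarker(im,[int(round(v*4)) for v in proj("scene",(.3745+c*a-s*b,-.259+s*a+c*b,z))],(0,255,0),0,8,1)
for p in((.646,-.003,.004),(.3745,-.259,.06)):
    u=[int(round(v*4)) for v in proj("scene",p)]
    y=min(u[1]-180,1536-360);o.append(im[y:y+360,u[0]-180:u[0]+180])
cv2.imwrite("pics/p5.png",np.hstack(o)[:,:,::-1])
E
```

```text
pos [ 0.3752 -0.2588  0.1058] F [0.1 0.6 0.4] t 27.0167 q1,q7 [1.12 1.37] w 1.003
shift [ 0.003 -0.002  0.464] rot [-0.0003  0.0002 -0.0001]
```

View pics/p5.png

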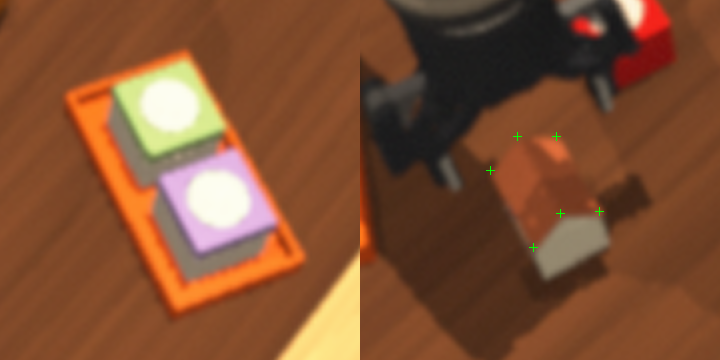

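The two tins stand side by side, flat in the tray. The cottage lies within about 2 mm of the model markers, squarely between the fingers, so I descend.

Call:
jog_arm:
  plan:
    - {"x": 0,"y": 0.004,"z": 0.1,"wx": 0,"wy": 0,"wz": 0}
    - {"x": 0,"y": 0.004,"z": 0.2,"wx": 0,"wy": 0,"wz": 0}
    - {"x": 0,"y": 0.004,"z": 0.3,"wx": 0,"wy": 0,"wz": 0}
    - {"x": 0,"y": 0.004,"z": 0.4,"wx": 0,"wy": 0,"wz": 0}
    - {"x": 0,"y": 0.004,"z": 0.47,"wx": 0,"wy": 0,"wz": 0}
    - {"x": 0,"y": 0.004,"z": 0.485,"wx": 0,"wy": 0,"wz": 0}
    - {"x": 0,"y": 0.004,"z": 0.485,"wx": 0,"wy": 0,"wz": 0}
    - {"x": 0,"y": 0.004,"z": 0.485,"wx": 0,"wy": 0,"wz": 0}

```text
t: 27.83
eef_pos: [0.3781, -0.257, 0.0101]
tool_rot: [0.002, 0.141, 0.99, -0.001]
contact_force: [0.3, -0.0, -0.7]
gripper_width: 0.998
```

Call:
jog_arm:
  plan:
    - {"x": 0,"y": 0,"z": 0,"wx": 0,"wy": 0,"wz": 0}
    - {"x": 0,"y": 0,"z": 0,"wx": 0,"wy": 0,"wz": 0}
    - {"x": 0,"y": 0,"z": 0,"wx": 0,"wy": 0,"wz": 0}
    - {"x": 0,"y": 0,"z": 0,"wx": 0,"wy": 0,"wz": 0}
    - {"x": 0,"y": 0,"z": 0,"wx": 0,"wy": 0,"wz": 0}
    - {"x": 0,"y": 0,"z": 0,"wx": 0,"wy": 0,"wz": 0}
    - {"x": 0,"y": 0,"z": 0,"wx": 0,"wy": 0,"wz": 0}
    - {"x": 0,"y": 0,"z": 0,"wx": 0,"wy": 0,"wz": 0}
  hand: -1

```text
t: 28.5
eef_pos: [0.3785, -0.2576, 0.0109]
tool_rot: [0.002, 0.142, 0.99, -0.001]
contact_force: [-1.8, -0.6, 6.6]
gripper_width: 0.508
```

```bash
python3 go.py .47 -.07 .2 163.5
```

```text
pos [ 0.3785 -0.2576  0.0109] F [-1.8 -0.6  6.6] t 28.5 q1,q7 [0.97 1.18] w 0.508
shift [-0.18   1.026 -0.947] rot [-0.0007  0.0015  0.0012]
```

Call:
jog_arm:
  plan:
    - {"x": 0,"y": 0,"z": -0.1,"wx": 0,"wy": 0.0015,"wz": 0}
    - {"x": 0,"y": 0,"z": -0.25,"wx": 0,"wy": 0.0015,"wz": 0}
    - {"x": 0,"y": 0,"z": -0.45,"wx": 0,"wy": 0.0015,"wz": 0}
    - {"x": 0,"y": 0,"z": -0.65,"wx": 0,"wy": 0.0015,"wz": 0}
    - {"x": 0,"y": 0.1,"z": -0.85,"wx": 0,"wy": 0.0015,"wz": 0}
    - {"x": -0.05,"y": 0.25,"z": -0.95,"wx": 0,"wy": 0.0015,"wz": 0}
    - {"x": -0.1,"y": 0.45,"z": -0.95,"wx": 0,"wy": 0.0015,"wz": 0}
    - {"x": -0.15,"y": 0.65,"z": -0.95,"wx": 0,"wy": 0.0015,"wz": 0}
    - {"x": -0.2,"y": 0.85,"z": -0.95,"wx": 0,"wy": 0.0015,"wz": 0}
    - {"x": -0.2,"y": 1,"z": -0.95,"wx": 0,"wy": 0.0015,"wz": 0}
    - {"x": -0.2,"y": 1,"z": -0.95,"wx": 0,"wy": 0.0015,"wz": 0}

```text
t: 29.42
eef_pos: [0.4739, -0.0687, 0.2015]
tool_rot: [0.001, 0.137, 0.991, 0.001]
contact_force: [0.1, 0.3, -1.8]
gripper_width: 0.507
```

Call:
jog_arm:
  plan:
    - {"x": 0,"y": 0.2,"z": 0,"wx": 0,"wy": 0,"wz": -0.02}
    - {"x": 0,"y": 0.4,"z": 0,"wx": 0,"wy": 0,"wz": -0.04}
    - {"x": 0,"y": 0.6,"z": 0,"wx": 0,"wy": 0,"wz": -0.048}
    - {"x": 0,"y": 0.8,"z": 0,"wx": 0,"wy": 0,"wz": -0.048}
    - {"x": 0,"y": 1,"z": 0,"wx": 0,"wy": 0,"wz": -0.048}
    - {"x": 0,"y": 1,"z": 0,"wx": 0,"wy": 0,"wz": -0.048}

```text
t: 29.92
eef_pos: [0.528, 0.1342, 0.203]
tool_rot: [0.002, 0.056, 0.998, 0.004]
contact_force: [0.1, 1.4, -1.1]
gripper_width: 0.507
```

Call:
jog_arm:
  plan:
    - {"x": 0,"y": 0.2,"z": 0,"wx": 0,"wy": 0,"wz": 0}
    - {"x": 0,"y": 0.4,"z": 0,"wx": 0,"wy": 0,"wz": 0}
    - {"x": 0,"y": 0.6,"z": 0,"wx": 0,"wy": 0,"wz": 0}
    - {"x": 0,"y": 0.8,"z": 0,"wx": 0,"wy": 0,"wz": 0}
    - {"x": 0,"y": 1,"z": 0,"wx": 0,"wy": 0,"wz": 0}
    - {"x": 0,"y": 1,"z": 0,"wx": 0,"wy": 0,"wz": 0}

```text
t: 30.42
eef_pos: [0.5473, 0.3423, 0.2054]
tool_rot: [0.001, 0.051, 0.999, 0.008]
contact_force: [-1.8, 1.4, -1.3]
gripper_width: 0.508
```

```bash
python3 go.py .543 .384 .1 172.3
```

```text
pos [0.5473 0.3423 0.2054] F [-1.8  1.4 -1.3] t 30.4167 q1,q7 [-0.03  0.42] w 0.508
shift [0.043 0.197 0.53 ] rot [0.0052 0.0002 0.0102]
```

Call:
jog_arm:
  plan:
    - {"x": 0.043,"y": 0.197,"z": 0.05,"wx": 0.0052,"wy": 0,"wz": 0.0102}
    - {"x": 0.043,"y": 0.197,"z": 0.15,"wx": 0.0052,"wy": 0,"wz": 0.0102}
    - {"x": 0.043,"y": 0.197,"z": 0.3,"wx": 0.0052,"wy": 0,"wz": 0.0102}
    - {"x": 0.043,"y": 0.197,"z": 0.45,"wx": 0.0052,"wy": 0,"wz": 0.0102}
    - {"x": 0.043,"y": 0.197,"z": 0.6,"wx": 0.0052,"wy": 0,"wz": 0.0102}
    - {"x": 0.043,"y": 0.197,"z": 0.7,"wx": 0.0052,"wy": 0,"wz": 0.0102}
    - {"x": 0.043,"y": 0.197,"z": 0.7,"wx": 0.0052,"wy": 0,"wz": 0.0102}
    - {"x": 0.043,"y": 0.197,"z": 0.7,"wx": 0.0052,"wy": 0,"wz": 0.0102}
    - {"x": 0.043,"y": 0.197,"z": 0.7,"wx": 0.0052,"wy": 0,"wz": 0.0102}

```text
t: 31.17
eef_pos: [0.5438, 0.385, 0.0675]
tool_rot: [0.001, 0.067, 0.998, 0.001]
contact_force: [0.2, 0.3, -2.8]
gripper_width: 0.507
```

```bash
python3 go.py .543 .384 .015 172.3; python3 - <<'E'
from h import *
im=cams.read_camera("scene");im=cv2.resize(im,None,fx=5,fy=5,interpolation=2)
u=[int(round(v*5)) for v in proj("scene",(.543,.384,.004))]
t=np.radians(-7.7);a=np.array([np.cos(t),np.sin(t)]);b=np.array([-a[1],a[0]])
for z,s,sy,col in((.004,.054,.046,(0,255,0)),(.018,.058,.05,(255,0,0))):
    q=np.array([np.array(proj("scene",(*(np.array([.543,.384])+i*s*a+j*sy*b),z)))*5 for i,j in((-1,-1),(1,-1),(1,1),(-1,1))])
    cv2.polylines(im,[q.astype(int)],True,col,1)
cv2.imwrite("pics/p6.png",im[u[1]-250:u[1]+250,u[0]-300:u[0]+300,::-1])
E
```

```text
pos [0.5438 0.385  0.0675] F [ 0.2  0.3 -2.8] t 31.1667 q1,q7 [-0.18  0.23] w 0.507
shift [ 0.004 -0.006  0.263] rot [ 0.0005  0.0005 -0.0001]
```

View pics/p6.png

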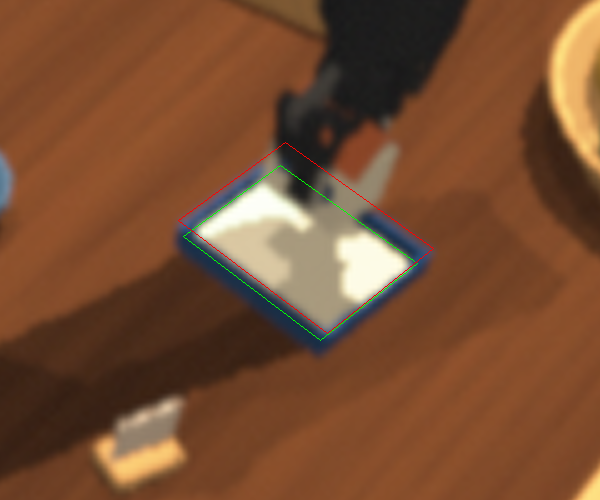

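The outline fits to within about 3 mm, and the real tray is slightly nearer the camera. Margins are about 24 mm. Lowering the cottage.

Call:
jog_arm:
  plan:
    - {"x": 0.002,"y": -0.015,"z": 0.08,"wx": 0.0005,"wy": 0.0005,"wz": 0}
    - {"x": 0.002,"y": -0.015,"z": 0.15,"wx": 0.0005,"wy": 0.0005,"wz": 0}
    - {"x": 0.002,"y": -0.015,"z": 0.2,"wx": 0.0005,"wy": 0.0005,"wz": 0}
    - {"x": 0.002,"y": -0.015,"z": 0.23,"wx": 0.0005,"wy": 0.0005,"wz": 0}
    - {"x": 0.002,"y": -0.015,"z": 0.25,"wx": 0.0005,"wy": 0.0005,"wz": 0}
    - {"x": 0.002,"y": -0.015,"z": 0.258,"wx": 0.0005,"wy": 0.0005,"wz": 0}
    - {"x": 0.002,"y": -0.015,"z": 0.264,"wx": 0.0005,"wy": 0.0005,"wz": 0}
    - {"x": 0.002,"y": -0.015,"z": 0.265,"wx": 0.0005,"wy": 0.0005,"wz": 0}
    - {"x": 0.002,"y": -0.015,"z": 0.265,"wx": 0.0005,"wy": 0.0005,"wz": 0}

```text
t: 31.97
eef_pos: [0.5437, 0.3829, 0.0155]
tool_rot: [0.001, 0.067, 0.998, 0.001]
contact_force: [-1.3, 0.4, -2.8]
gripper_width: 0.504
```

Call:
jog_arm:
  plan:
    - {"x": 0,"y": 0,"z": 0.003,"wx": 0,"wy": 0,"wz": 0}
    - {"x": 0,"y": 0,"z": 0.005,"wx": 0,"wy": 0,"wz": 0}
    - {"x": 0,"y": 0,"z": 0.005,"wx": 0,"wy": 0,"wz": 0}

```text
t: 32.22
eef_pos: [0.544, 0.3833, 0.0151]
tool_rot: [0.001, 0.067, 0.998, 0.001]
contact_force: [-0.0, -0.6, 1.8]
gripper_width: 0.511
```

Call:
jog_arm:
  plan:
    - {"x": 0,"y": 0,"z": 0.002,"wx": 0,"wy": 0,"wz": 0}
    - {"x": 0,"y": 0,"z": 0.002,"wx": 0,"wy": 0,"wz": 0}
    - {"x": 0,"y": 0,"z": 0,"wx": 0,"wy": 0,"wz": 0}
    - {"x": 0,"y": 0,"z": 0,"wx": 0,"wy": 0,"wz": 0}
    - {"x": 0,"y": 0,"z": -0.06,"wx": 0,"wy": 0,"wz": 0}
    - {"x": 0,"y": 0,"z": -0.15,"wx": 0,"wy": 0,"wz": 0}
    - {"x": 0,"y": 0,"z": -0.3,"wx": 0,"wy": 0,"wz": 0}
    - {"x": 0,"y": 0,"z": -0.5,"wx": 0,"wy": 0,"wz": 0}
    - {"x": 0,"y": 0,"z": -0.7,"wx": 0,"wy": 0,"wz": 0}
    - {"x": 0,"y": 0,"z": -0.9,"wx": 0,"wy": 0,"wz": 0}
    - {"x": 0,"y": 0,"z": -1,"wx": 0,"wy": 0,"wz": 0}
    - {"x": 0,"y": 0,"z": -1,"wx": 0,"wy": 0,"wz": 0}
  hand: 0.32

```text
t: 33.22
eef_pos: [0.545, 0.386, 0.2237]
tool_rot: [0.005, 0.067, 0.998, 0.005]
contact_force: [-0.2, 0.3, -0.1]
gripper_width: 0.656
```

Call:
jog_arm:
  plan:
    - {"x": 0.2,"y": -0.2,"z": -0.1,"wx": 0,"wy": 0,"wz": 0}
    - {"x": 0.3,"y": -0.4,"z": -0.2,"wx": 0,"wy": 0,"wz": 0}
    - {"x": 0.3,"y": -0.6,"z": -0.2,"wx": 0,"wy": 0,"wz": 0}
    - {"x": 0.3,"y": -0.8,"z": -0.2,"wx": 0,"wy": 0,"wz": 0}
    - {"x": 0.3,"y": -0.8,"z": -0.2,"wx": 0,"wy": 0,"wz": 0}
    - {"x": 0.3,"y": -0.8,"z": -0.2,"wx": 0,"wy": 0,"wz": 0}

```text
t: 33.72
eef_pos: [0.4633, 0.23, 0.2619]
tool_rot: [0.006, 0.07, 0.998, 0.003]
contact_force: [1.0, 0.1, 0.1]
gripper_width: 0.667
```

```bash
python3 - <<'E'
from h import *
snap("scene","f1.png",(100,60,412,324),1.9)
for cam in("top","scene"):
    cams.read_camera(cam)
    for n,z in(("bud_vase",0),("dip_bowls",0),("cottage",.004),("teal_tumbler",.014),("rose_tumbler",.014)):
        print(cam,n,[(np.round(at(cam,r["location"],z),3).tolist(),round(r["confidence"],2)) for r in finder.place_of(cam,n)[:2]])
E
```

```text
top bud_vase [([0.47, 0.019], 0.51)]
top dip_bowls []
top cottage [([0.545, -0.349], 0.62)]
top teal_tumbler [([0.552, -0.343], 0.8), ([0.46, 0.007], 0.44)]
top rose_tumbler [([0.548, -0.416], 0.94), ([0.542, -0.378], 0.64)]
scene bud_vase [([0.456, 0.022], 0.57)]
scene dip_bowls [([0.38, 0.269], 0.7)]
scene cottage [([0.538, 0.38], 0.63)]
scene teal_tumbler [([0.552, -0.347], 0.69)]
scene rose_tumbler [([0.549, -0.412], 0.81)]
```

View pics/f1.png

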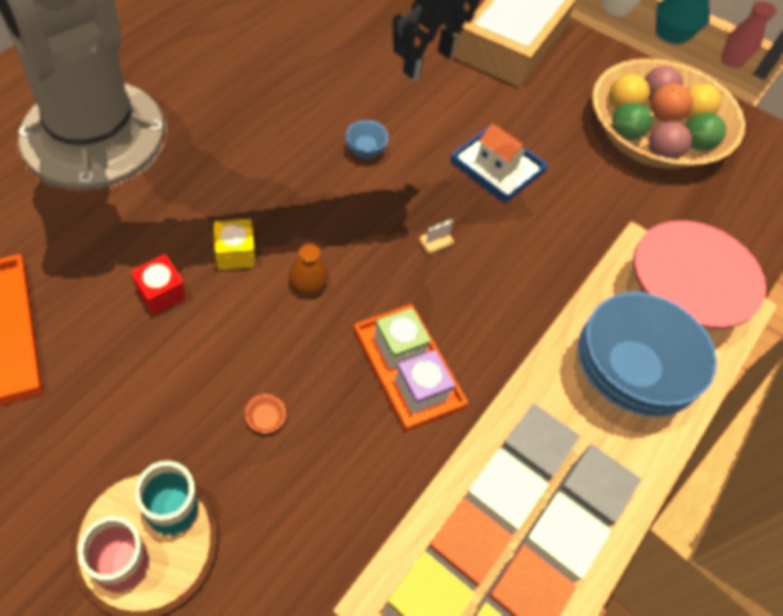

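The final view shows everything in place and upright: tumblers at (165,495) and (113,552) on the board, tins at (403,330) and (426,375) in the orange tray, and the cottage at (500,150) in the blue tray. The vase, bowls and look-alikes haven't moved, and the arm is clear.

```bash
python3 -c "
from h import *
print(bot.hand_in())"
```

```text
the job is handed in; nothing more can be done
None
```

All five pieces are in place, and I handed the job in at about 34 s on the robot clock, well under the 133 s limit. I worked in the order asked:
1. The rose and then the teal tumbler went on the round board.
2. The lavender and then the sage tin went side by side in the small orange tray.
3. The cottage went in the blue tray.

I lowered each piece until it just touched; the force reading rose by about 4–11 N. Then I released it and raised the hand.

**Last checks:** the final picture shows every piece upright and inside its edge. The vase and bowls, and the red and yellow tins, look undisturbed, and the gripper is clear.

**What disagreed:**
- **Network errors:** in the last top picture the network missed the bowls and reported a "cottage" on the board. I took both as network errors, because the scene camera showed the bowls in place and the cottage in its tray.
- **Placing offsets:** the rose tumbler looked about 4 mm from where I aimed in the picture. The last network estimate puts it nearer 10 mm, still inside the edge. The blue tray's fitted outline was about 3 mm off, against roughly 24 mm of room around the cottage.

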